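# Pin and lock the hinged quench plates

### The arm

A 7-joint arm with a two-finger parallel gripper is mounted at the origin on the work surface. World frame = base frame: x ahead of the robot, y to its left, z up, the work surface at z = 0. Lengths are in m, angles in rad, forces in N, time in s.
With the tool pointing down it reaches from about 0.425 to 0.875 m from the base axis. Payload 4.7 kg.
Tool frame: the origin (TCP) lies midway between the tips of the shut fingers; the grasp point (between the pads) lies 19 mm behind it; z points along the fingers, y is the direction in which the jaws open and shut (so a half turn about z gives the same grasp; the last joint's range is limited). The gripper opens to 87 mm and grips with 3 to 60 N. Pads are 19 mm wide; open, the fingers measure 117 mm over their backs; the gripper's body (75 mm by 190 mm) begins 51 mm behind the grasp point.
Start: joints at [1.329, 0.321, -0.07, 1.45, 0.023, 1.371, -0.057], TCP at [0.164, -0.629, 0.223] pointing down, gripper open.
Joint ranges: [-2.86, 2.86], [-0.3, 2.09], [-1.38, 1.24], [0.06, 2.45], [-1.56, 4.7], [0.09, 2.05], [-2.69, 2.69]. Speed limits (rad/s): [2.57, 2.57, 3.14, 3.14, 3.14, 3.14, 3.14].

### API

Orientations are given as a rotation vector (axis times angle).
In Python, from bench import ctrl, optics gives the robot as it stands. The module is installed in compiled form; this text tells all that it offers.
- The arm moves only by the tool step_arm, never from a script. Its argument "deltas" is a list of rows, each a list of 7 numbers: the turn, a rotation vector about the tool's x, y, z in degrees, then the shift along the tool's x, y, z in mm, then the finger opening in mm, from 0 to 87. A call has exactly 8 rows; each row is the pose to reach, as a shift and turn from the pose commanded when the call began, along the tool's axes at that moment; what a row does not reach only later rows make up. A row lasts 1/8 s, in which the tool goes at most 62.5 mm and 10.7 degrees, less where a joint would pass 70% of its speed; a pose out of reach is approached as far as the arm can. A call with a gripper value outside its range is refused whole. The fingers move at their own pace and stop on an object; "newtons" is the grip in N (left out, the last holds). Time passes only in rows, so rows that repeat a pose let the fingers close, or fill a call up. It gives the time, the measured TCP pose, the force and the opening at its end, in the units of the state.
- ctrl.get_state(): the state, without advancing time (a new reading comes with each control period).
- optics.get_image(name): name is "side" or "top" or "wrist"; returns the picture (400x640x3 uint8, red, green, blue); there is no depth.
- optics.get_calibration(name): a dict with "K" (3x3 intrinsics, pixels), "R" (3x3) and "t" (3): a world point X has camera coordinates R X + t. Camera axes: x right, y down, z forward; pixel columns grow to the right and rows downward; lengths in m; the calibration is good to about 2 mm. A picture is of the moment at which its call begins: read the wrist's pose just before it. get_calibration takes no time and is no camera call; for the wrist camera it gives the pose at the moment of the call.
- ctrl.close_job(): hands the job in, once; it reports no verdict.
The state is a dict: "time": time; "joint_positions": joint angles; "qd": joint speeds; "joint_torque": joint torques, N m; "position": TCP position; "tool_rot": TCP orientation; "ft_force": force on the tool from outside, world axes, zero at the start; "torque": the same for the moment, N m; "grip_width": opening from 0.0 (shut) to 1.0 (fully open).
Only numpy, scipy, OpenCV 4.12 (cv2) and the standard library are available. Lean on these libraries where they do the work, as an engineer would, in place of code of your own. Each camera call takes 0.05 s, during which the arm holds its last target.

### The job

The upper quench plate is lying closed on the sloping lower plate with the hinge knuckles in line. Push the red-handled hinge pin through all the knuckles, from whichever end of the hinge is not blocked, until its shoulder is home; then drop the yellow-winged T-bolt down through the slot of both plates until its flange sits flat on the upper plate and give it a quarter turn so that it locks. Let go of everything, and leave the firebricks, tools and other things on the bench where they are.

Things in the scene. Friction and masses are not known exactly. Their poses are not given: they have to be found in the camera images.
- jig: Lower quench plate, dark steel, fixed on its stand, sloping 25 deg, low end towards the robot. Origin: middle of its upper face, 85 mm above the bench. x up the slope to the hinge, y left along the hinge, z out of the plate. Plate x -90 to 96, y +-45, z -12 to 0 mm. Slot 31 x 14 mm, long along x, centred at x -40, y 0; free space of 40 mm below it. A 10 mm high lip at x -87 to -80 stops the upper plate.
- stand: Cast stand under the plates, fixed, origin under its middle, directly below the jig's origin; x level towards the hinge. Foot 230 x 100 x 10 mm, columns within y +-38 mm. The 24 x 4 mm tang of a steel blank sticks out between the plates on the +y side at jig x -8 mm, to jig y +113 mm.
- hinge (a point): Centre of the hinge bore: jig x +82, y 0, z +14 mm (132 mm above the bench). The bore runs along jig y, 12.2 mm across, open at both ends. Barrel knuckles of 26 mm outer diameter: two on the jig at |y| 24 to 40 mm, one on the upper plate at |y| below 22.5 mm; the whole hinge is 80 mm long.
- slot (a point): Centre of the slot's mouth on the upper face of the upper plate: jig x -40, y 0, z +12 mm.
- leaf: Upper quench plate, bare aluminium, 144 x 84 x 12 mm, about 0.45 kg, loose, already seated against the lip with its knuckle in line to about 1 mm. Its frame coincides with the jig's when seated (origin in its underside, z out of the plate). Its slot is 29 x 11.5 mm, long along x, at x -40, y 0.
- pin: Steel hinge pin, 10 mm diameter, about 90 g, lying level in the V-block. x runs from nose to handle. Origin on the axis: it lies at the hinge centre when the pin is home, from either end. Nose at x -52 mm (8 mm taper to 4 mm diameter), shoulder of 20 mm diameter x +40 to +45, flat red handle x +45 to +83, 14 mm thick (y), 22 mm tall (z up as it lies).
- vblock: Steel V-block, fixed, 76 x 44 x 52 mm, origin under its middle. The pin lies along its x, pin axis 50 mm above the bench, pin origin at x +2 mm; the handle overhangs the +x end with free space below it.
- tbolt: T-bolt, about 120 g. Origin: centre of the flange's underside. z up to the wing, x along cross bar and wing. Flange 36 mm diameter, z 0 to 4. Flat yellow wing 34 x 12 mm (x, y), z 4 to 36. Shank 8 mm diameter; round cross bar 24 mm long, 8 mm diameter, round ends, axis at z -30.5 mm. When down, the bar hangs 2.5 mm clear below the lower plate and turns freely either way.
- toolblock: Wooden tool block, fixed, 110 x 70 x 50 mm, origin under its middle. The T-bolt stands upright in a 34 x 14 mm well in its middle, 42 mm deep, flange on the block's top (50 mm above the bench), wing along the block's x.
- brick: Pale firebrick standing on end, 114 x 64 x 230 mm (x, y, z), loose, origin under its middle. It stands close to one end of the hinge (left or right) and blocks that end.
- die: Round dark steel die, 80 mm diameter, 60 mm high, loose, origin under its middle; stands below the other end of the hinge, low enough to work over.
- brick_flat: Pale half firebrick lying flat, 114 x 115 x 64 mm (x, y, z), loose, origin under its middle.
- hammer: Hand hammer lying down, about 270 mm long along x (-134 to +137), head 34 x 100 x 36 mm at x +120 mm; origin on the bench under the handle line.
- tongs: Black forging tongs lying down, along x from -207 to +117 mm, 58 mm wide at the reins, 17 mm high; origin on the bench.
- hexbolt: Loose bolt standing on its head, head 29 mm diameter, 62 mm high in all; origin under its middle.
- nut: Loose round nut, 34 mm across, 18 mm high; origin under its middle.
Things that resemble listed ones, but are neither listed nor needed, are in the scene too. What is shaped like the pin but black is not meant. What is shaped like the tbolt but orange is not meant.

How it is judged:
On the way, in this order (a step that is already met when the one before it is completed fails the run):
1. the hinge pin is through all knuckles with its shoulder home (distance between pin and hinge below 0.004 m and angle between the x axis of pin and the y axis of jig, either way round below 0.08 rad), for 0.2 s.
2. the T-bolt is down through both plates, not yet turned (z of tbolt in the frame of slot below 0.004 m and distance between tbolt and slot below 0.008 m and angle between the z axis of tbolt and the z axis of jig, either way round below 0.12 rad and angle between the x axis of tbolt and the x axis of jig, either way round below 0.4 rad), for 0.05 s.
3. the T-bolt is turned a quarter turn (angle between the x axis of tbolt and the x axis of jig, either way round above 1.25 rad), for 0.1 s.
At the end, for the whole second after the job is handed in: Pin through all knuckles, its middle within 4 mm of the hinge centre, in line within 4.5 deg; upper plate seated (5 mm, 3.5 deg); T-bolt flange down over the slot (6 mm, square within 6 deg), cross bar more than 71 deg from the slot's length; all at rest and released; bystanders within 30 mm (all of step 1 and distance between leaf and jig below 0.005 m and angle between the z axis of leaf and the z axis of jig, either way round below 0.06 rad and distance between tbolt and slot below 0.006 m and angle between the z axis of tbolt and the z axis of jig, either way round below 0.1 rad and angle between the x axis of tbolt and the x axis of jig, either way round above 1.25 rad and linear speed of each of pin, tbolt, leaf below 0.02 m/s); the robot touches nothing.
It fails at once if the standing firebrick is knocked or shifted (distance of brick from where it was at the start of the episode above 0.03 m or angle between brick's own z axis and vertical above 0.3 rad).
It fails at once if another bystander is shifted or knocked over (distance of any of die, brick_flat, hammer, tongs, nut, hexbolt from where it was at the start of the episode above 0.03 m or angle between hexbolt's own z axis and vertical above 0.5 rad).
It also fails if it takes over 72 s, if anything falls off the work surface, if the arm or the gripper's body presses on something with over 40 N, if the wrist force passes 120 N, or if a joint passes its speed limit or range.

## Working session

There is one attempt and no reset: what is moved stays moved. The work goes in short steps, Python scripts to look and compute and a tool call to move; the robot and the scene stay as the last step left them, time stands still between calls to the robot, and variables do not carry over. Pictures are saved under pics/ and viewed, and the job is handed in when it is done.

Besides the shell and the picture viewer there is one more tool, called after "Call:" by a JSON object that holds its "op" and its "data", one argument or row to a line. step_arm: Moves the arm, as the interface text tells. Its arguments: {"type":"object","properties":{"deltas":{"type":"array"},"newtons":{"type":"number"}},"required":["deltas"]}

```bash
mkdir -p pics; python3 - <<'E'
from bench import ctrl, optics
import cv2, numpy as np
s=ctrl.get_state(); print(s)
for n in ["side","top","wrist"]:
    c=optics.get_calibration(n); print(n,c)
    im=optics.get_image(n); cv2.imwrite(f"pics/{n}0.png",im[:,:,::-1])
E
```

```text
{'time': 0.0, 'joint_positions': array([ 1.32908986,  0.32183515, -0.07010208,  1.45168905,  0.02256113,
        1.37081992, -0.05691671]), 'qd': array([-0.00189837, -0.00145912, -0.00076592,  0.00025675, -0.00127933,
        0.00169762,  0.00034447]), 'joint_torque': array([ 9.50255926e-04, -4.91294074e+01, -4.03361712e-01, -3.12526882e+01,
       -6.37930096e-02,  4.37905372e-02,  1.61596613e-04]), 'position': array([ 0.16429705, -0.62830255,  0.22144671]), 'tool_rot': array([-3.11400122e+00, -4.00513247e-01,  4.81891013e-04]), 'ft_force': array([-1.06091283,  0.11729265,  0.66158941]), 'torque': array([-0.01672744, -0.00995007, -0.01657502]), 'grip_width': 1.0011721969957028}
side {'K': array([[397.24289579,   0.        , 319.80588355],
       [  0.        , 397.24289579, 206.6996105 ],
       [  0.        ,   0.        ,   1.        ]]), 'R': array([[-0.7046368 , -0.70937419, -0.01659029],
       [-0.466454  ,  0.4807045 , -0.74252532],
       [ 0.53470333, -0.51547206, -0.6696125 ]]), 't': array([0.40726725, 0.32567369, 0.87243347])}
top {'K': array([[450.10621857,   0.        , 320.64208409],
       [  0.        , 450.10621857, 196.20254516],
       [  0.        ,   0.        ,   1.        ]]), 'R': array([[-0.01736295, -0.99973058,  0.01540432],
       [-0.98165558,  0.01411928, -0.19013932],
       [ 0.18987059, -0.01842311, -0.98163626]]), 't': array([0.00610553, 0.54504595, 1.403164  ])}
wrist {'K': array([[309.19883842,   0.        , 317.80738819],
       [  0.        , 309.19883842, 198.80501666],
       [  0.        ,   0.        ,   1.        ]]), 'R': array([[ 0.2536639 , -0.96729069, -0.00183194],
       [-0.93392562, -0.24540645,  0.2599204 ],
       [-0.25186815, -0.06422152, -0.96562831]]), 't': array([-0.6505493 , -0.03198718,  0.38969957])}
```

View pics/top0.png

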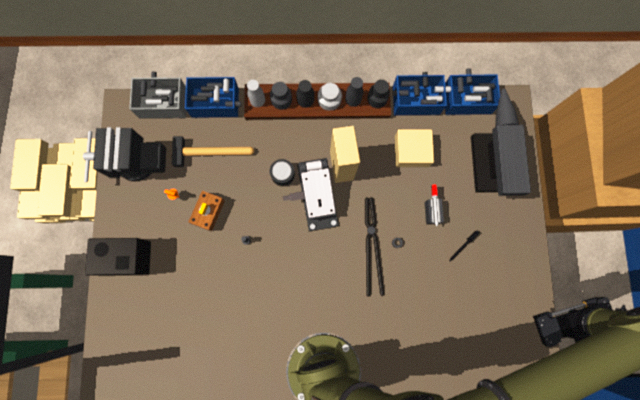

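View pics/side0.png

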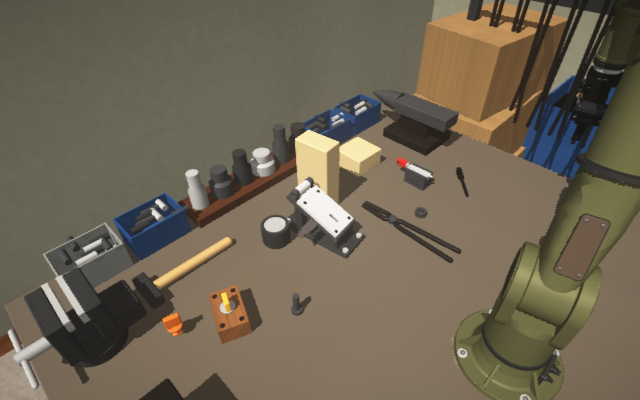

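View pics/wrist0.png

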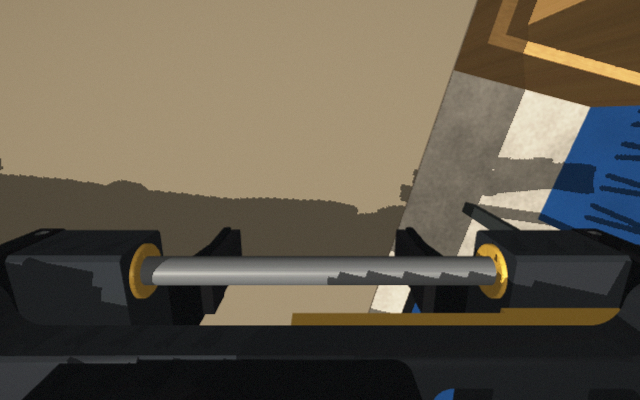

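The top picture shows the candidates for each part:
- **Pin:** the red-handled one in the V-block at (435,205), handle at (434,189). The black lookalike lies at (464,245).
- **T-bolt:** the yellow one in the wooden block at (204,210). The orange lookalike is at (173,195).
- **Hinge ends:** the brick stands at the right (-y) end, around (345,155). The left end, above the die at (283,172), is free.

I choose red and yellow, and will check both in close crops.

```bash
python3 - <<'E'
import cv2, numpy as np
im=cv2.imread("pics/top0.png"); sd=cv2.imread("pics/side0.png")
def crop(i,x,y,w,h,s,n):
    c=cv2.resize(i[y:y+h,x:x+w],None,fx=s,fy=s,interpolation=cv2.INTER_CUBIC)
    for k in range(0,w,10):
        cv2.line(c,(k*s,0),(k*s,6),(255,0,255),1); cv2.putText(c,str(x+k),(k*s,16),0,.35,(255,0,255),1)
    for k in range(0,h,10):
        cv2.line(c,(0,k*s),(6,k*s),(255,0,255),1); cv2.putText(c,str(y+k),(8,k*s+4),0,.35,(255,0,255),1)
    return c
A=crop(im,265,120,110,120,5,0);cv2.imwrite("pics/c1.png",A)
B=crop(im,410,175,75,70,5,0); C=crop(im,160,180,75,70,5,0); cv2.imwrite("pics/c2.png",np.hstack([B,C]))
D=crop(sd,250,170,130,95,6,0);cv2.imwrite("pics/c3.png",D)
E=crop(sd,385,145,60,50,6,0);F=crop(sd,200,280,60,50,6,0);cv2.imwrite("pics/c4.png",np.hstack([E,F]))
E
```

```text
(no output)
```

View pics/c1.png

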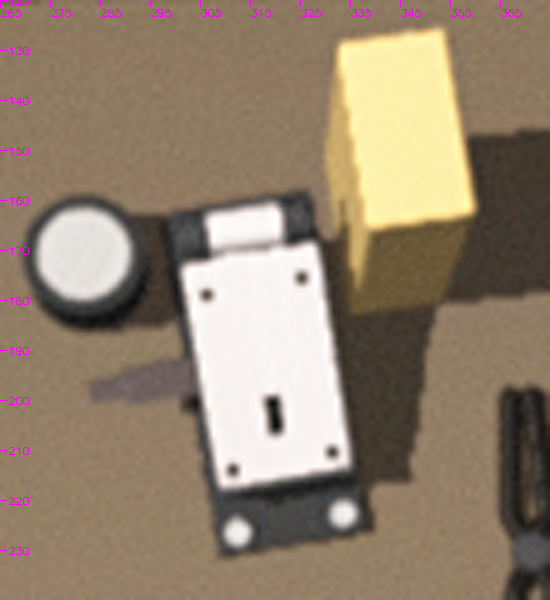

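View pics/c2.png

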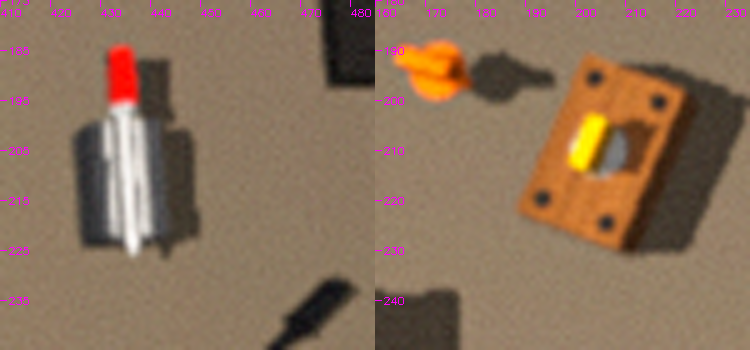

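View pics/c3.png

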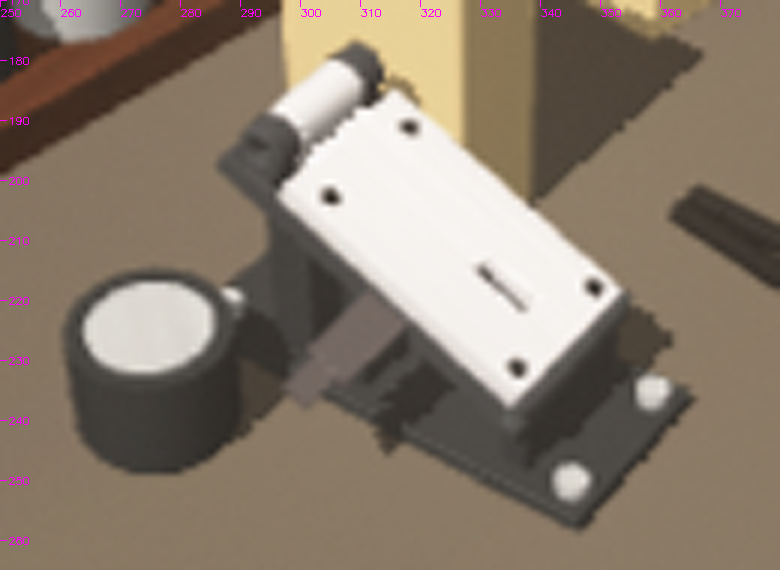

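View pics/c4.png

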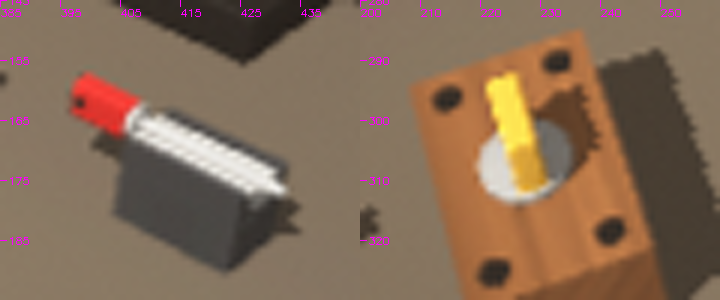

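```bash
cat > h.py <<'E'
import numpy as np
from scipy.optimize import least_squares
from scipy.spatial.transform import Rotation as Rn
from bench import ctrl, optics
CAL={n:optics.get_calibration(n) for n in("top","side")}
def proj(c,X):
    X=np.atleast_2d(X); q=(c["R"]@X.T).T+c["t"]; q=(c["K"]@q.T).T; return q[:,:2]/q[:,2:]
def jigT(p):
    x,y,a=p; R=Rn.from_euler('z',a).as_matrix()@Rn.from_euler('y',-25,degrees=True).as_matrix()
    return R,np.array([x,y,.085])
def fit(f,obs,p0):
    # obs: list (cam,pt,px) ; f(p,pts)->world
    def r(p): return np.concatenate([ (proj(CAL[c] if isinstance(c,str) else c,f(p,np.array(l)))[0]-px) for c,l,px in obs])
    s=least_squares(r,p0,loss='soft_l1'); return s.x,r(s.x).reshape(-1,2)
E
cat > m1.py <<'E'
from h import *
np.set_printoptions(precision=4,suppress=True)
def fj(p,l): R,t=jigT(p); return R@(l/1000)+t
o=[("top",(64,42,12),(301.4,172.4)),("top",(64,-42,12),(328.6,168.4)),("top",(-80,42,12),(309,218)),("top",(-80,-42,12),(335,213.6)),("top",(-40,0,12),(320,203)),
("side",(64,42,12),(295.8,202.5)),("side",(64,-42,12),(316.3,185)),("side",(-80,42,12),(335,238)),("side",(-80,-42,12),(354.2,218.7)),("side",(-40,0,12),(333.7,218))]
for oo in (o[:5],o[5:],o):
    p,r=fit(fj,oo,[.55,0,0]); print("jig",p,np.degrees(p[2])); print(r.round(1).tolist())
np.save("jig.npy",p)
print("hinge",fj(p,np.array([82,0,14])),"slot",fj(p,np.array([-40,0,12])))
def fb(q):
    def f(p,l): return Rn.from_euler('z',p[2]).as_matrix()@(l/1000)+[p[0],p[1],0]
    return f
f=fb(0)
# pin frame: yaw = direction nose->handle
o=[("top",(83,0,61),(434.2,184.2)),("top",(-52,0,50),(437,226)),("side",(83,0,50),(398.7,160)),("side",(-52,0,50),(433,176.3))]
for oo in (o[:2],o[2:],o):
    p,r=fit(f,oo,[.5,-.27,0]); print("pin",p,np.degrees(p[2]),r.round(1).tolist())
o=[("top",(55,35,50),(202.4,191)),("top",(55,-35,50),(223.4,198.4)),("top",(-55,-35,50),(211.4,230.4)),("top",(-55,35,50),(188.4,222)),
("side",(55,35,50),(208.3,294.5)),("side",(55,-35,50),(236.7,285)),("side",(-55,-35,50),(248.7,319.5))]
for oo in (o[:4],o):
    p,r=fit(f,oo,[.45,.25,-.3]); print("block",p,np.degrees(p[2]),r.round(1).tolist())
E
python3 m1.py
```

```text
jig [0.5587 0.0065 0.1513] 8.666652547345267
[[0.4, 0.9], [-0.1, 0.6], [-0.1, -0.8], [-0.2, -0.7], [0.0, 0.1]]
jig [0.5536 0.0146 0.1372] 7.8591922886361765
[[0.9, -1.4], [-0.7, 0.4], [0.6, -0.6], [-1.1, 1.1], [0.1, 0.4]]
jig [0.5575 0.0091 0.1363] 7.8101674501645055
[[-0.2, 1.0], [-0.7, 1.1], [-1.4, -0.5], [-1.3, -0.1], [-1.0, 0.5], [1.4, -3.0], [-0.2, -1.1], [0.9, -2.4], [-0.8, -0.6], [0.5, -1.2]]
hinge [0.6253 0.0184 0.1323] slot [0.5166 0.0035 0.079 ]
pin [ 0.4947 -0.3733  0.0229] 1.3105175234226896 [[0.0, 0.0], [-0.0, -0.0]]
pin [ 0.4918 -0.3728  0.0144] 0.8266796786208921 [[-0.2, -0.3], [0.2, 0.2]]
pin [ 0.4935 -0.3734  0.0205] 1.1730676015812322 [[0.1, 0.4], [0.0, 0.4], [-0.6, -0.5], [-0.1, -0.1]]
block [ 0.5046  0.3646 -0.3638] -20.842520041369756 [[0.5, -0.1], [-0.4, -0.2], [-1.5, -0.3], [1.1, 0.7]]
block [ 0.5049  0.3686 -0.3636] -20.832965954145813 [[-0.8, -0.2], [-1.6, -0.3], [-2.8, -0.4], [-0.1, 0.6], [0.2, -1.0], [0.4, -1.5], [1.4, 0.2]]
```

```bash
cat >> h.py <<'E'
def tool(az,tilt=None):
    # pointing down, tool x azimuth az (deg)
    a=np.radians(az); x=np.array([np.cos(a),np.sin(a),0]); z=np.array([0,0,-1.]); return np.c_[x,np.cross(z,x),z]
def delta(P,R,s=None):
    s=s or ctrl.get_state(); R0=Rn.from_rotvec(s["tool_rot"]).as_matrix()
    rv=Rn.from_matrix(R0.T@R).as_rotvec(degrees=True); d=R0.T@(np.array(P)-s["position"])*1000
    print("t %.2f pos %s turn %s shift %s grip %.3f F %s"%(s["time"],s["position"].round(4),rv.round(2),d.round(1),s["grip_width"]*87,s["ft_force"].round(1)))
    return rv,d
def shot(n,f,zoom=None):
    import cv2
    c=optics.get_calibration(n); im=optics.get_image(n); cv2.imwrite(f"pics/{f}.png",im[:,:,::-1]); return c,im
def crop(f,x,y,w,h,s,out):
    import cv2
    i=cv2.imread(f"pics/{f}.png"); c=cv2.resize(i[y:y+h,x:x+w],None,fx=s,fy=s,interpolation=cv2.INTER_CUBIC)
    for k in range(0,w,10):
        cv2.line(c,(k*s,0),(k*s,6),(255,0,255),1); cv2.putText(c,str(x+k),(k*s,16),0,.35,(255,0,255),1)
    for k in range(0,h,10):
        cv2.line(c,(0,k*s),(6,k*s),(255,0,255),1); cv2.putText(c,str(y+k),(8,k*s+4),0,.35,(255,0,255),1)
    cv2.imwrite(f"pics/{out}.png",c)
E
python3 - <<'E'
from h import *
c=optics.get_calibration("wrist"); s=ctrl.get_state(); R0=Rn.from_rotvec(s["tool_rot"]).as_matrix()
C=-c["R"].T@c["t"]; print("cam in tool",R0.T@(C-s["position"]), (R0.T@c["R"].T).round(3))
delta([.5575,-.372,.15],tool(1.2))
E
```

```text
cam in tool [ 0.07086755  0.00142388 -0.16185955] [[ 0.001 -0.966 -0.26 ]
 [ 1.     0.001  0.   ]
 [ 0.    -0.26   0.966]]
t 0.15 pos [ 0.1643 -0.6285  0.2217] turn [-0.08  0.02 13.46] shift [ 445.3 -148.5   71.9] grip 86.954 F [ 0.6 -0.   0.2]
```

Call:
{"op": "step_arm", "data": {
  "deltas": [
    [0,0,4,40,-20,5,87],
    [0,0,8,95,-55,20,87],
    [0,0,13.5,150,-88,35,87],
    [0,0,13.5,205,-120,50,87],
    [0,0,13.5,260,-152,65,87],
    [0,0,13.5,312,-183,72,87],
    [0,0,13.5,312,-183,72,87],
    [0,0,13.5,312,-183,72,87]
  ]
}}

```text
time: 1.15
position: [0.4202, -0.3723, 0.1503]
tool_rot: [-3.141, -0.035, 0.001]
ft_force: [-0.6, -0.8, 0.7]
grip_width: 1.0
```

```bash
python3 - <<'E'
from h import *
s=ctrl.get_state();print(s["qd"].round(3)); delta([.5575,-.372,.15],tool(1.2))
c,im=shot("wrist","w1"); 
f=lambda p,l: Rn.from_euler('z',p[2]).as_matrix()@(l/1000)+[p[0],p[1],0]
p=[.4935,-.3734,.0205]
for l in [(83,0,61),(83,7,61),(83,-7,61),(-52,0,50),(45,10,50)]: print(l,proj(c,f(p,np.array(l)))[0].round(1))
E
```

```text
[ 0.033 -0.003  0.044 -0.007  0.014  0.002  0.006]
t 1.15 pos [ 0.4202 -0.3723  0.1503] turn [-0.    0.04  0.08] shift [137.2   2.8   0.2] grip 87.004 F [-0.6 -0.8  0.7]
(83, 0, 61) [320.1  -8. ]
(83, 7, 61) [310.2  -8.1]
(83, -7, 61) [329.9  -8. ]
(-52, 0, 50) [319.3 175.7]
(45, 10, 50) [306.9  53. ]
```

View pics/w1.png

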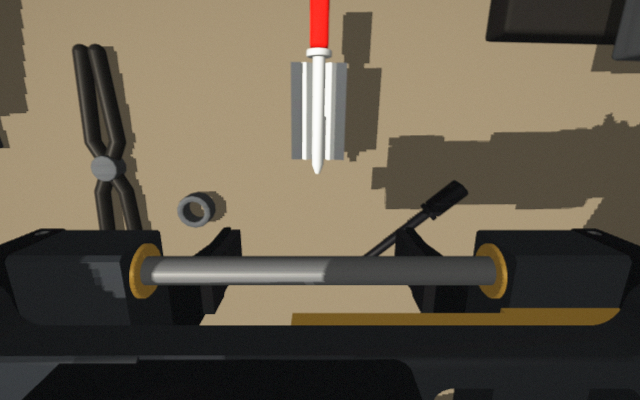

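The wrist picture shows the red pin ahead in the V-block, nose tip at about (317,172), shoulder at about (318,52). The black lookalike is off to the right at (450,195).

```bash
python3 -c "
from h import *
crop('w1',270,0,110,190,3,'w1c')"
```

```text
(no output)
```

View pics/w1c.png

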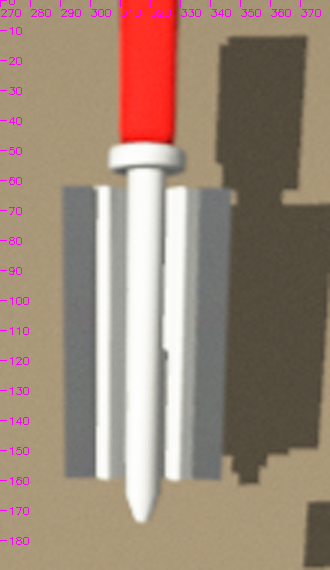

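```bash
cat > m2.py <<'E'
from h import *
np.set_printoptions(precision=4,suppress=True)
f=lambda p,l: Rn.from_euler('z',p[2]).as_matrix()@(l/1000)+[p[0],p[1],0]
c=optics.get_calibration("wrist")
o=[(c,(-52,0,50),(316.7,173.2)),(c,(42.5,0,50),(318.8,52)),(c,(36,22,52),(290.7,62)),(c,(36,-22,52),(347.3,62)),(c,(-40,22,52),(291.7,159.7)),(c,(-40,-22,52),(343.5,159.7))]
for oo in (o[:2],o[2:],o):
  p,r=fit(f,oo,[.4935,-.3734,.02]); print("pin",p,np.degrees(p[2]),r.round(1).tolist())
g=f(p,np.array([64,0,0])); print(g)
delta([g[0],g[1],.10],tool(np.degrees(p[2])))
E
python3 m2.py
```

```text
pin [ 0.4952 -0.3738  0.002 ] 0.11696929205201922 [[0.0, -0.8], [-0.0, 0.6]]
pin [ 0.4945 -0.3742  0.0094] 0.5407202491367462 [[-0.1, -0.2], [-0.2, 0.5], [-0.0, -0.4], [0.4, 0.1]]
pin [ 0.4946 -0.3741  0.0068] 0.39170977359693926 [[0.6, -0.2], [0.1, 1.3], [-0.2, -0.5], [-0.3, 0.3], [-0.3, -0.7], [0.1, 0.0]]
[ 0.5586 -0.3736  0.    ]
t 1.20 pos [ 0.4192 -0.3738  0.1505] turn [0.04 0.05 0.73] shift [139.5   2.5  50.4] grip 87.113 F [ 0.4 -0.6 -0.2]
```

Call:
{"op": "step_arm", "data": {
  "deltas": [
    [0,0,0.7,50,1,0,60],
    [0,0,0.7,100,2,0,60],
    [0,0,0.7,139.5,2.5,20,60],
    [0,0,0.7,139.5,2.5,60,60],
    [0,0,0.7,139.5,2.5,95,60],
    [0,0,0.7,139.5,2.5,119.5,60],
    [0,0,0.7,139.5,2.5,119.5,60],
    [0,0,0.7,139.5,2.5,119.5,60]
  ]
}}

```text
time: 2.2
position: [0.5593, -0.3746, 0.0323]
tool_rot: [3.14, 0.009, 0.002]
ft_force: [0.6, -0.4, -0.2]
grip_width: 0.69
```

```bash
python3 - <<'E'
from h import *
delta([.5586,-.3736,.031],tool(.45))
E
```

```text
t 2.20 pos [ 0.5593 -0.3746  0.0323] turn [ 0.09 -0.06 -0.12] shift [-0.7 -1.   1.3] grip 60.033 F [ 0.6 -0.4 -0.2]
```

Call:
{"op": "step_arm", "data": {
  "deltas": [
    [0,0,0,-0.7,-0.5,1,50],
    [0,0,0,-0.7,-0.5,1,30],
    [0,0,0,-0.7,-0.5,1,10],
    [0,0,0,-0.7,-0.5,1,0],
    [0,0,0,-0.7,-0.5,1,0],
    [0,0,0,-0.7,-0.5,1,0],
    [0,0,0,-0.7,-0.5,1,0],
    [0,0,0,-0.7,-0.5,1,0]
  ],
  "newtons": 55
}}

```text
time: 3.2
position: [0.5589, -0.371, 0.03]
tool_rot: [-3.14, -0.013, 0.0]
ft_force: [0.8, 3.3, 1.3]
grip_width: 0.16
```

```bash
python3 - <<'E'
from h import *
delta([.5586,-.3736,.031],tool(.45))
E
```

```text
t 3.20 pos [ 0.5589 -0.371   0.03  ] turn [-0.08  0.02  0.03] shift [-0.3  2.6 -1. ] grip 13.891 F [0.8 3.3 1.3]
```

Call:
{"op": "step_arm", "data": {
  "deltas": [
    [0,0,0,0,0,-5,0],
    [0,0,0,0,0,-15,0],
    [0,0,0,0,0,-40,0],
    [0,0,0,0,0,-90,0],
    [0,0,0,0,0,-150,0],
    [0,0,0,0,0,-200,0],
    [0,0,0,0,0,-240,0],
    [0,0,0,0,0,-240,0]
  ]
}}

```text
time: 4.2
position: [0.5604, -0.3737, 0.2758]
tool_rot: [3.136, 0.011, 0.012]
ft_force: [0.7, -1.8, -1.8]
grip_width: 0.153
```

```bash
python3 - <<'E'
from h import *
delta([.43,0,.27],tool(8))
E
```

```text
t 4.20 pos [ 0.5604 -0.3737  0.2758] turn [ 0.37 -0.41 -7.59] shift [-127.8 -374.7    2.6] grip 13.336 F [ 0.7 -1.8 -1.8]
```

Call:
{"op": "step_arm", "data": {
  "deltas": [
    [0,0,0,-25,-50,0,0],
    [0,0,0,-50,-105,0,0],
    [0,0,-4,-75,-160,0,0],
    [0,0,-7.6,-100,-215,0,0],
    [0,0,-7.6,-120,-270,1,0],
    [0.3,-0.3,-7.6,-128,-325,2,0],
    [0.3,-0.3,-7.6,-128,-375,2.5,0],
    [0.3,-0.3,-7.6,-128,-375,2.5,0]
  ]
}}

```text
time: 5.2
position: [0.4272, 0.0057, 0.2672]
tool_rot: [-3.129, -0.232, 0.008]
ft_force: [-1.2, -0.3, -0.7]
grip_width: 0.153
```

```bash
python3 - <<'E'
from h import *
print(ctrl.get_state()["qd"].round(3))
delta([.43,0,.27],tool(8))
c,_=shot("wrist","w2"); np.savez("w2.npz",**c)
shot("side","s2")
E
```

```text
[ 0.032  0.022  0.082 -0.005  0.056 -0.002  0.029]
t 5.20 pos [0.4272 0.0057 0.2672] turn [-0.27  0.28  0.47] shift [ 1.9  6.  -2.8] grip 13.342 F [-1.2 -0.3 -0.7]
```

View pics/w2.png

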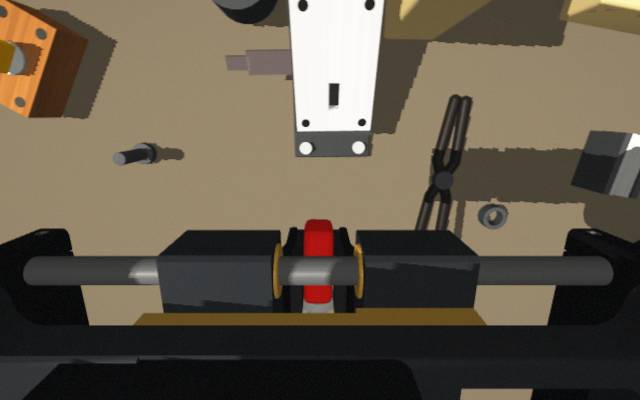

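View pics/s2.png

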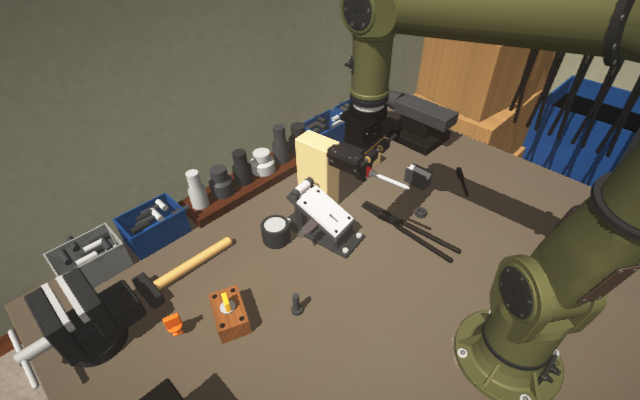

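```bash
python3 - <<'E'
from h import *
delta([.62,-.07,.36],tool(98))
E
```

```text
t 5.30 pos [0.4274 0.0013 0.267 ] turn [-4.500e-01  6.000e-02 -8.992e+01] shift [180.1  97.2 -94.4] grip 13.494 F [-0.4 -0.3 -1. ]
```

Call:
{"op": "step_arm", "data": {
  "deltas": [
    [0,0,-10,10,5,-45,0],
    [0,0,-20,30,15,-85,0],
    [0,0,-30,60,30,-94,0],
    [0,0,-40,90,50,-94,0],
    [0,0,-50,120,65,-94,0],
    [0,0,-60,150,80,-94,0],
    [0,0,-70,170,90,-94,0],
    [0,0,-80,180,97,-94,0]
  ]
}}

```text
time: 6.3
position: [0.6209, -0.0728, 0.3579]
tool_rot: [-2.25, -2.179, 0.004]
ft_force: [0.0, 0.0, -1.3]
grip_width: 0.155
```

Call:
{"op": "step_arm", "data": {
  "deltas": [
    [0,0,-10,0,0,0,0],
    [0,0,-10,0,0,0,0],
    [0,0,-10,0,0,0,0],
    [0,0,-10,0,0,0,0],
    [0,0,-10,0,0,0,0],
    [0,0,-10,0,0,0,0],
    [0,0,-10,0,0,0,0],
    [0,0,-10,0,0,0,0]
  ]
}}

```text
time: 7.3
position: [0.6202, -0.0694, 0.3602]
tool_rot: [-2.055, -2.366, 0.0]
ft_force: [-0.1, 0.7, -1.0]
grip_width: 0.157
```

```bash
python3 - <<'E'
from h import *
print(ctrl.get_state()["qd"].round(3))
delta([.62,-.07,.36],tool(98))
c,_=shot("wrist","w3"); np.savez("w3.npz",**c)
E
```

```text
[ 0.001  0.001  0.     0.     0.    -0.001  0.003]
t 7.30 pos [ 0.6202 -0.0694  0.3602] turn [-0.28 -0.31  0.05] shift [-0.6 -0.3  0.2] grip 13.695 F [-0.1  0.7 -1. ]
```

View pics/w3.png

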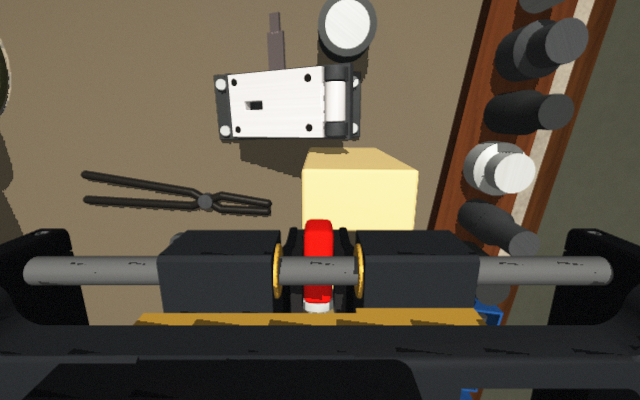

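```bash
python3 -c "
from h import *
crop('w3',205,50,165,100,4,'w3c'); crop('w2',280,0,120,165,3,'w2c')"
```

```text
(no output)
```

View pics/w3c.png

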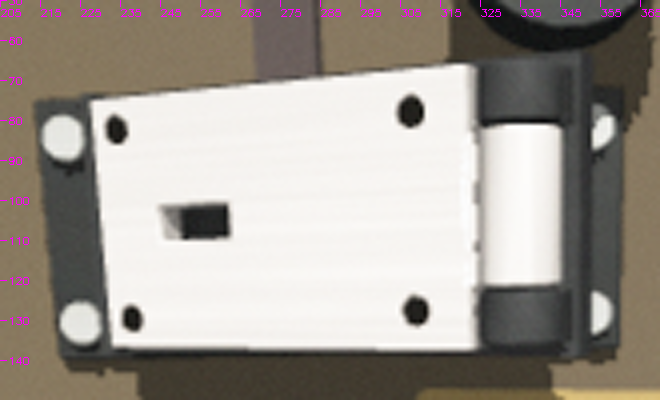

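View pics/w2c.png

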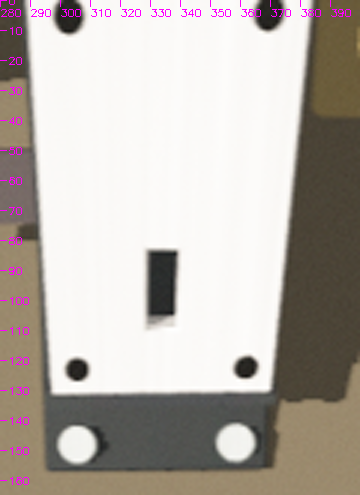

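```bash
cat > m3.py <<'E'
from h import *
np.set_printoptions(precision=4,suppress=True)
def fj(p,l): R,t=jigT(p); return R@(l/1000)+t
W2=dict(np.load("w2.npz"));W3=dict(np.load("w3.npz"))
o3=[(W3,(-80,42,12),(227.5,74.5)),(W3,(-80,-42,12),(233.2,136.8)),(W3,(64,42,12),(323.7,65.5)),(W3,(64,-42,12),(324.2,137)),(W3,(-40,0,12),(253.6,105.2)),
(W3,(96,45,0),(351.2,63.3)),(W3,(96,-45,0),(350,138.7)),(W3,(82,22.5,27),(334,80.8)),(W3,(82,-22.5,27),(335,121.2))]
o2=[(W2,(-80,42,12),(297.3,131)),(W2,(-80,-42,12),(370.7,130.3)),(W2,(-40,0,12),(333.7,96))]
for oo in (o3,o2,o3+o2):
    p,r=fit(fj,oo,[.557,0.008,0.14]); print("jig",p,np.degrees(p[2])); print(r.round(1).tolist())
    print("hinge",fj(p,np.array([82,0,14])),"slot",fj(p,np.array([-40,0,12])))
E
python3 m3.py
```

```text
jig [0.5615 0.0089 0.1583] 9.068930429483292
[[1.4, 0.2], [0.9, -0.7], [-0.7, 0.3], [-0.4, 0.1], [0.9, -0.0], [0.4, -1.1], [0.9, 0.5], [-1.9, 0.1], [-2.7, 0.1]]
hinge [0.6291 0.0196 0.1323] slot [0.5207 0.0023 0.079 ]
jig [0.5595 0.0077 0.1649] 9.450427309506756
[[0.1, -0.1], [-0.8, -0.6], [0.5, 0.6]]
hinge [0.627  0.0189 0.1323] slot [0.5187 0.0009 0.079 ]
jig [0.5608 0.0084 0.1634] 9.364498094346589
[[0.7, 0.8], [0.5, -0.2], [-1.6, 0.4], [-0.9, 0.1], [0.3, 0.4], [-0.5, -1.2], [0.4, 0.4], [-2.8, 0.2], [-3.3, 0.1], [-0.4, -1.3], [-1.3, -1.7], [0.0, -0.7]]
hinge [0.6282 0.0195 0.1323] slot [0.52   0.0017 0.079 ]
```

```bash
python3 - <<'E'
from h import *
np.set_printoptions(precision=4,suppress=True)
def fj(p,l): R,t=jigT(p); return R@(l/1000)+t
W3=dict(np.load("w3.npz"))
p=[.5615,.0089,.1583]
print(proj(W3,fj(p,np.array([82,0,14]))))
delta([.5971,.2023,.25],tool(99.1));delta([.5971,.2023,.1123],tool(99.1))
E
```

```text
[[336.3263 101.7965]]
t 7.35 pos [ 0.6201 -0.0693  0.3601] turn [-0.28 -0.32 -1.04] shift [271.6  15.8 111.5] grip 13.146 F [ 0.5 -0.1 -0.1]
t 7.35 pos [ 0.6201 -0.0693  0.3601] turn [-0.28 -0.32 -1.04] shift [270.8  16.5 249.2] grip 13.146 F [ 0.5 -0.1 -0.1]
```

Call:
{"op": "step_arm", "data": {
  "deltas": [
    [0,0,-1,50,3,0,0],
    [0,0,-1,110,6,10,0],
    [-0.3,-0.3,-1,165,10,40,0],
    [-0.3,-0.3,-1,220,13,80,0],
    [-0.3,-0.3,-1,271,16,120,0],
    [-0.3,-0.3,-1,271,16,170,0],
    [-0.3,-0.3,-1,271,16,200,0],
    [-0.3,-0.3,-1,271,16,215,0]
  ]
}}

```text
time: 8.35
position: [0.5959, 0.2018, 0.1445]
tool_rot: [-2.038, -2.389, 0.003]
ft_force: [0.2, 0.1, -0.8]
grip_width: 0.157
```

Call:
{"op": "step_arm", "data": {
  "deltas": [
    [0,0,0,0,0,15,0],
    [0,0,0,0,0,34,0],
    [0,0,0,0,0,34,0],
    [0,0,0,0,0,34,0],
    [0,0,0,0,0,34,0],
    [0,0,0,0,0,34,0],
    [0,0,0,0,0,34,0],
    [0,0,0,0,0,34,0]
  ]
}}

```text
time: 9.35
position: [0.5969, 0.2022, 0.1126]
tool_rot: [2.039, 2.39, 0.001]
ft_force: [0.1, -0.8, -0.8]
grip_width: 0.15
```

```bash
python3 - <<'E'
from h import *
delta([.5968,.2023,.1123],tool(99.1))
shot("side","s4");shot("top","t4")
crop("s4",180,130,160,110,5,"s4c");crop("t4",220,110,140,110,5,"t4c")
E
```

```text
t 9.35 pos [0.5969 0.2022 0.1126] turn [ 0.03 -0.02 -0.04] shift [ 0.1 -0.1  0.3] grip 13.055 F [ 0.1 -0.8 -0.8]
```

View pics/s4c.png

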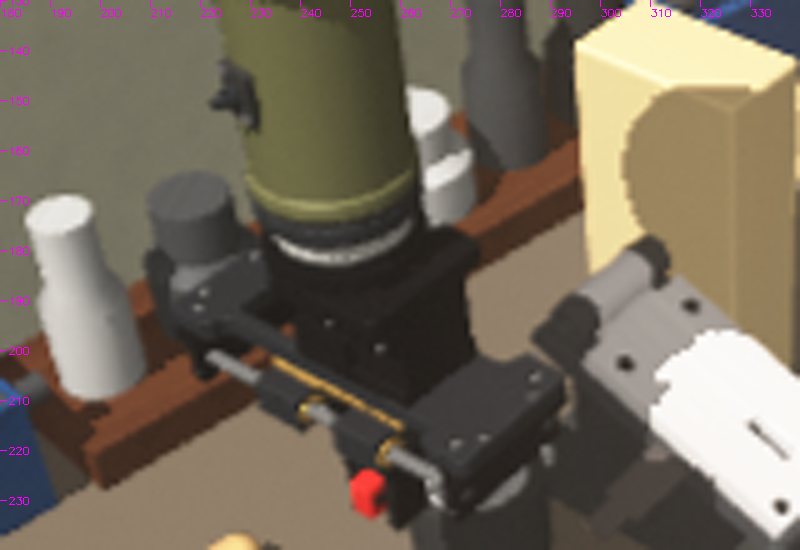

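View pics/t4c.png

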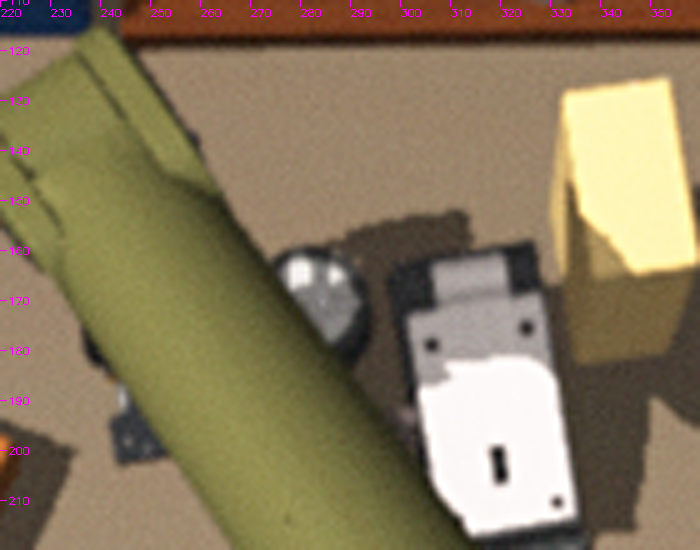

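Call:
{"op": "step_arm", "data": {
  "deltas": [
    [0,0,0,-8,0,0.3,0],
    [0,0,0,-16,0,0.3,0],
    [0,0,0,-22,0,0.3,0],
    [0,0,0,-27,0,0.3,0],
    [0,0,0,-31,0,0.3,0],
    [0,0,0,-35,0,0.3,0],
    [0,0,0,-37,0,0.3,0],
    [0,0,0,-37,0,0.3,0]
  ]
}}

```text
time: 10.45
position: [0.6028, 0.1664, 0.1123]
tool_rot: [-2.038, -2.391, -0.003]
ft_force: [0.8, 1.5, -2.2]
grip_width: 0.155
```

```bash
python3 - <<'E'
from h import *
d=.148; u=np.array([-.158,.9874]); 
delta([.6260+d*u[0],.0196+d*u[1],.1123],tool(99.1))
shot("side","s5")
crop("s5",220,150,130,110,6,"s5c")
E
```

```text
t 10.45 pos [0.6028 0.1664 0.1123] turn [ 0.07 -0.07 -0.  ] shift [-0.6 -0.3  0. ] grip 13.446 F [ 0.8  1.5 -2.2]
```

View pics/s5c.png

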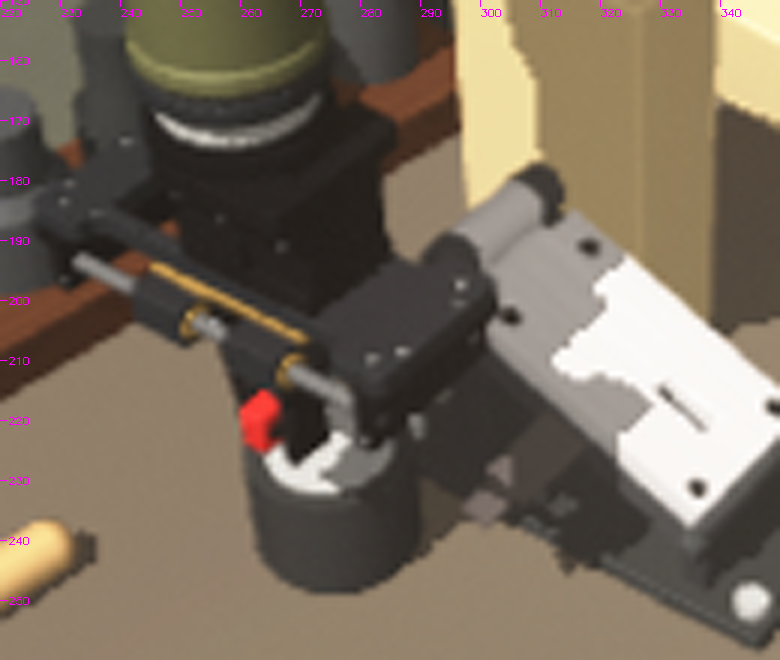

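Call:
{"op": "step_arm", "data": {
  "deltas": [
    [0,0,0,-4,0,0,0],
    [0,0,0,-8,0,0,0],
    [0,0,0,-12,0,0,0],
    [0,0,0,-16,0,0,0],
    [0,0,0,-20,0,0,0],
    [0,0,0,-22,0,0,0],
    [0,0,0,-22,0,0,0],
    [0,0,0,-22,0,0,0]
  ]
}}

```text
time: 11.5
position: [0.6064, 0.1434, 0.1123]
tool_rot: [2.039, 2.389, 0.0]
ft_force: [3.7, 0.9, -2.4]
grip_width: 0.157
```

```bash
cat >> h.py <<'E'
def ins(d,xh=.626,az=99.1):
    a=np.radians(az); u=np.array([np.cos(a),np.sin(a)]); delta([xh+d*u[0],.0196+d*u[1],.1123],tool(az)); print(ctrl.get_state()["torque"].round(2))
E
python3 -c "
from h import *
ins(.126)"
```

```text
t 11.50 pos [0.6064 0.1434 0.1123] turn [ 0.04  0.03 -0.06] shift [ 0.7 -0.2 -0. ] grip 13.644 F [ 3.7  0.9 -2.4]
[ 0.43 -0.84  0.39]
```

Call:
{"op": "step_arm", "data": {
  "deltas": [
    [0,0,0,-2,1,0,0],
    [0,0,0,-6,1.5,0,0],
    [0,0,0,-10,1.5,0,0],
    [0,0,0,-14,1.5,0,0],
    [0,0,0,-18,1.5,0,0],
    [0,0,0,-22,1.5,0,0],
    [0,0,0,-25,1.5,0,0],
    [0,0,0,-25,1.5,0,0]
  ]
}}

```text
time: 12.5
position: [0.6115, 0.1187, 0.1121]
tool_rot: [2.04, 2.389, -0.0]
ft_force: [2.3, 0.8, -1.9]
grip_width: 0.157
```

```bash
python3 -c "
from h import *
ins(.101)"
```

```text
t 12.50 pos [0.6115 0.1187 0.1121] turn [ 0.    0.02 -0.08] shift [ 0.8 -1.4 -0.2] grip 13.670 F [ 2.3  0.8 -1.9]
[ 0.18 -0.44  0.19]
```

Sliding freely; continue towards home (about 37 mm left).

Call:
{"op": "step_arm", "data": {
  "deltas": [
    [0,0,0,-3,0.5,0,0],
    [0,0,0,-7,0.5,0,0],
    [0,0,0,-11,0.5,0,0],
    [0,0,0,-15,0.5,0,0],
    [0,0,0,-19,0.5,0,0],
    [0,0,0,-23,0.5,0,0],
    [0,0,0,-26,0.5,0,0],
    [0,0,0,-26,0.5,0,0]
  ]
}}

```text
time: 13.5
position: [0.6162, 0.0932, 0.1121]
tool_rot: [2.04, 2.389, -0.0]
ft_force: [-0.1, -0.2, -2.4]
grip_width: 0.158
```

```bash
python3 -c "
from h import *
ins(.075,.627)"
```

```text
t 13.50 pos [0.6162 0.0932 0.1121] turn [ 0.01  0.02 -0.08] shift [ 0.7 -1.  -0.2] grip 13.738 F [-0.1 -0.2 -2.4]
[-0.01 -0.19  0.  ]
```

Call:
{"op": "step_arm", "data": {
  "deltas": [
    [0,0,0,-3,0,0,0],
    [0,0,0,-6,0,0,0],
    [0,0,0,-9,0,0,0],
    [0,0,0,-12,0,0,0],
    [0,0,0,-14,0,0,0],
    [0,0,0,-16,0,0,0],
    [0,0,0,-18,0,0,0],
    [0,0,0,-18,0,0,0]
  ]
}}

```text
time: 14.5
position: [0.6176, 0.0835, 0.1124]
tool_rot: [-2.029, -2.39, -0.01]
ft_force: [-1.6, 11.6, -2.3]
grip_width: 0.155
```

```bash
python3 -c "
from h import *
ins(.064,.627)"
```

```text
t 14.50 pos [0.6176 0.0835 0.1124] turn [ 0.04 -0.52  0.25] shift [-0.6 -0.9  0. ] grip 13.464 F [-1.6 11.6 -2.3]
[2.58 0.16 0.09]
```

Call:
{"op": "step_arm", "data": {
  "deltas": [
    [0,0,0,4,0,0,0],
    [0,0,0,7,0,0,0],
    [0,0,0,7,0,0,20],
    [0,0,0,7,0,0,40],
    [0,0,0,7,0,0,40],
    [0,0,0,7,0,-10,50],
    [0,0,0,7,0,-40,50],
    [0,0,0,7,0,-80,50]
  ]
}}

```text
time: 15.5
position: [0.6173, 0.0827, 0.1929]
tool_rot: [-2.039, -2.389, 0.001]
ft_force: [0.4, 0.6, -0.3]
grip_width: 0.567
```

Call:
{"op": "step_arm", "data": {
  "deltas": [
    [0,0,0,20,0,-50,60],
    [0,0,0,60,0,-90,60],
    [0,0,0,100,0,-100,60],
    [0,0,0,140,0,-100,60],
    [0,0,0,180,0,-100,60],
    [0,0,0,180,0,-100,60],
    [0,0,0,180,0,-100,60],
    [0,0,0,180,0,-100,60]
  ]
}}

```text
time: 16.5
position: [0.5903, 0.2588, 0.2924]
tool_rot: [2.042, 2.386, 0.0]
ft_force: [0.4, -0.1, -0.8]
grip_width: 0.688
```

```bash
python3 - <<'E'
from h import *
delta([.505,.366,.15],tool(159))
c,_=shot("wrist","w6");np.savez("w6.npz",**c)
shot("side","s6");crop("s6",220,150,130,110,6,"s6c")
E
```

```text
t 16.50 pos [0.5903 0.2588 0.2924] turn [ 2.00e-02  6.00e-02 -6.01e+01] shift [119.2 -67.8 142.3] grip 59.873 F [ 0.4 -0.1 -0.8]
```

View pics/s6c.png

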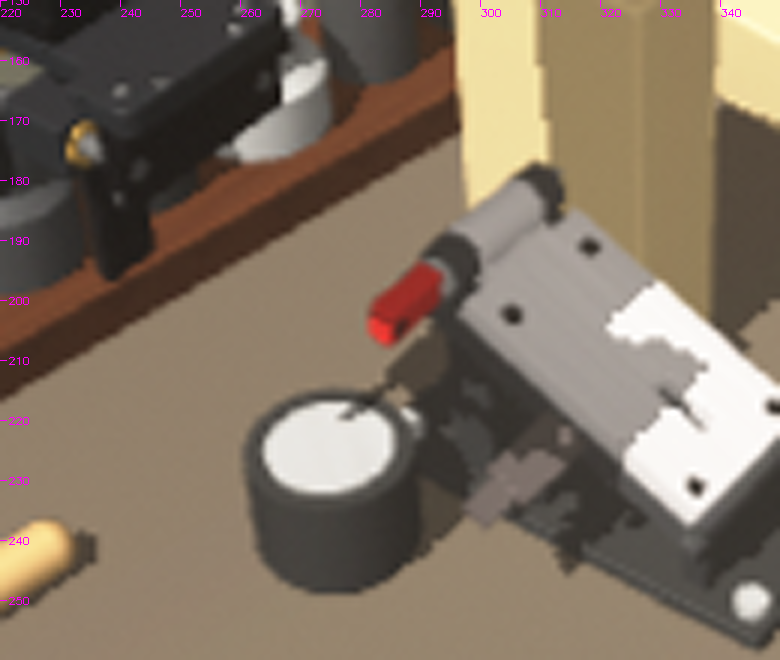

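View pics/w6.png

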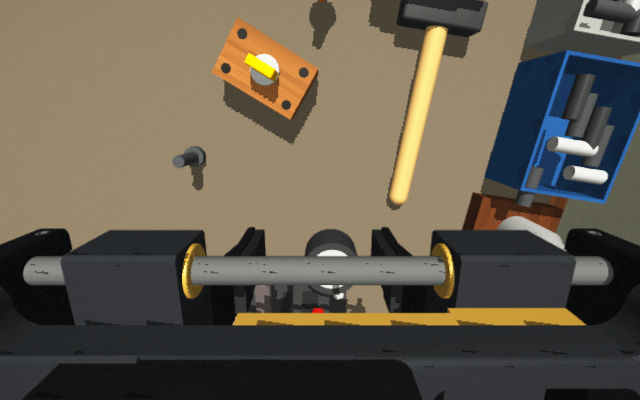

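```bash
python3 - <<'E'
from h import *
delta([.617,.323,.2],tool(159))
E
```

```text
t 16.60 pos [0.5901 0.2592 0.2923] turn [ 2.000e-02  3.000e-02 -6.008e+01] shift [58.9 36.4 92.3] grip 59.971 F [ 0.3 -0.   0.5]
```

Call:
{"op": "step_arm", "data": {
  "deltas": [
    [0,0,-10,10,6,10,60],
    [0,0,-20,20,12,25,60],
    [0,0,-30,30,18,45,60],
    [0,0,-40,40,25,65,60],
    [0,0,-50,50,31,80,60],
    [0,0,-60,59,36,92,60],
    [0,0,-60,59,36,92,60],
    [0,0,-60,59,36,92,60]
  ]
}}

```text
time: 17.6
position: [0.6162, 0.3239, 0.2008]
tool_rot: [0.577, 3.087, 0.001]
ft_force: [0.2, -0.4, 0.4]
grip_width: 0.692
```

```bash
python3 - <<'E'
from h import *
print(ctrl.get_state()["qd"].round(3))
delta([.505,.366,.15],tool(159))
c,_=shot("wrist","w7");np.savez("w7.npz",**c)
E
```

```text
[-0.    -0.011 -0.    -0.004  0.002 -0.002  0.009]
t 17.60 pos [0.6162 0.3239 0.2008] turn [ 0.03  0.04 -0.17] shift [118.9  -1.   50.7] grip 60.161 F [ 0.2 -0.4  0.4]
```

View pics/w7.png

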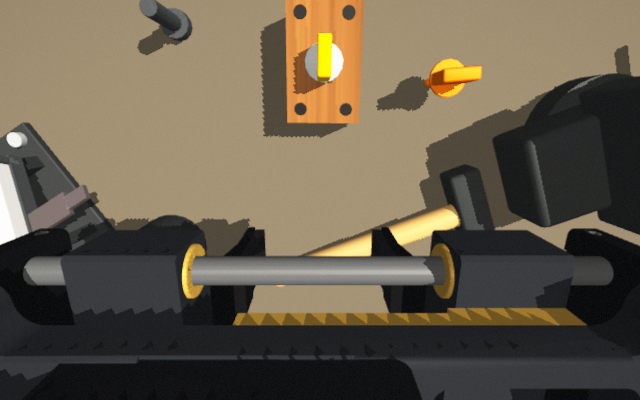

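```bash
python3 -c "
from h import *
crop('w7',270,0,110,135,4,'w7c')"
```

```text
(no output)
```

View pics/w7c.png

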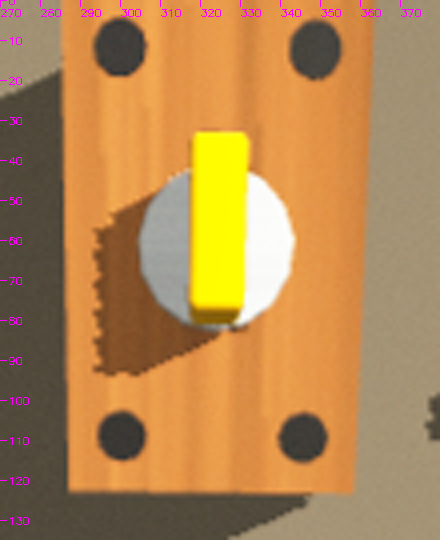

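```bash
cat > m4.py <<'E'
from h import *
np.set_printoptions(precision=4,suppress=True)
f=lambda p,l: Rn.from_euler('z',p[2]).as_matrix()@(l/1000)+[p[0],p[1],0]
c=dict(np.load("w7.npz"))
o=[(c,(-17,-6,86),(318.2,33)),(c,(-17,6,86),(332,33.5)),(c,(17,-6,86),(317.5,76.2)),(c,(17,6,86),(330.2,76.8))]
b=[(c,(55,-35,50),(287,123)),(c,(55,35,50),(358.7,123)),(c,(0,0,54),(324.1,61))]
for oo in (o,b,o+b):
    p,r=fit(f,oo,[.505,.366,-.37]); print(p,np.degrees(p[2]),r.round(1).tolist())
E
python3 m4.py
```

```text
[ 0.5078  0.3706 -0.3965] -22.716823522612447 [[-0.5, -0.7], [0.6, -0.8], [-0.9, 0.9], [0.7, 0.8]]
[ 0.5075  0.3708 -0.3762] -21.552956358746425 [[0.4, -0.6], [-0.0, -0.0], [-0.3, 0.5]]
[ 0.5077  0.3708 -0.3786] -21.693734384694903 [[-0.7, -0.8], [0.3, -1.1], [-0.4, 0.9], [1.2, 0.4], [0.3, -0.5], [-0.2, 0.3], [-0.3, 0.7]]
```

```bash
python3 - <<'E'
from h import *
delta([.5067,.3683,.058],tool(158.4))
E
```

```text
t 17.65 pos [0.6163 0.324  0.2011] turn [0.05 0.07 0.46] shift [118.4   1.7 143. ] grip 59.429 F [-0.4  0.3  0.6]
```

Call:
{"op": "step_arm", "data": {
  "deltas": [
    [0,0,0.5,45,1,10,50],
    [0,0,0.5,90,1.5,30,50],
    [0,0,0.5,118.5,1.7,60,50],
    [0,0,0.5,118.5,1.7,100,50],
    [0,0,0.5,118.5,1.7,130,50],
    [0,0,0.5,118.5,1.7,143,50],
    [0,0,0.5,118.5,1.7,143,50],
    [0,0,0.5,118.5,1.7,143,50]
  ]
}}

```text
time: 18.65
position: [0.5066, 0.3694, 0.0589]
tool_rot: [0.585, 3.085, 0.003]
ft_force: [0.4, -0.8, -0.1]
grip_width: 0.575
```

```bash
python3 - <<'E'
from h import *
delta([.5067,.3683,.058],tool(158.4))
E
```

```text
t 18.65 pos [0.5066 0.3694 0.0589] turn [0.14 0.09 0.12] shift [-0.5 -1.   0.9] grip 50.046 F [ 0.4 -0.8 -0.1]
```

Call:
{"op": "step_arm", "data": {
  "deltas": [
    [0,0,0,-0.5,-1,1,30],
    [0,0,0,-0.5,-1,1,10],
    [0,0,0,-0.5,-1,1,0],
    [0,0,0,-0.5,-1,1,0],
    [0,0,0,-0.5,-1,1,0],
    [0,0,0,-0.5,-1,1,0],
    [0,0,0,-0.5,-1,1,0],
    [0,0,0,-0.5,-1,1,0]
  ],
  "newtons": 55
}}

```text
time: 19.65
position: [0.5062, 0.3687, 0.0567]
tool_rot: [0.584, 3.086, 0.004]
ft_force: [2.1, 5.0, -0.7]
grip_width: 0.136
```

```bash
python3 - <<'E'
from h import *
delta([.5067,.3683,.058],tool(158.4))
E
```

```text
t 19.65 pos [0.5062 0.3687 0.0567] turn [0.16 0.02 0.18] shift [-0.6 -0.2 -1.3] grip 11.824 F [ 2.1  5.  -0.7]
```

Call:
{"op": "step_arm", "data": {
  "deltas": [
    [0,0,0,0,0,-10,0],
    [0,0,0,0,0,-30,0],
    [0,0,0,0,0,-60,0],
    [0,0,0,0,0,-110,0],
    [0,0,0,0,0,-160,0],
    [0,0,0,0,0,-210,0],
    [0,0,0,0,0,-230,0],
    [0,0,0,0,0,-230,0]
  ]
}}

```text
time: 20.65
position: [0.5057, 0.3671, 0.2863]
tool_rot: [0.585, 3.086, -0.001]
ft_force: [0.6, -0.5, -2.3]
grip_width: 0.133
```

```bash
python3 - <<'E'
from h import *
delta([.637,.02,.26],tool(189))
E
```

```text
t 20.65 pos [0.5057 0.3671 0.2863] turn [-3.000e-02  3.000e-02 -3.046e+01] shift [-249.2 -275.    26.6] grip 11.535 F [ 0.6 -0.5 -2.3]
```

Call:
{"op": "step_arm", "data": {
  "deltas": [
    [0,0,-4,-35,-38,0,0],
    [0,0,-10,-70,-78,0,0],
    [0,0,-16,-108,-120,0,0],
    [0,0,-22,-146,-162,5,0],
    [0,0,-28,-184,-204,10,0],
    [0,0,-30.5,-220,-244,20,0],
    [0,0,-30.5,-249,-275,26,0],
    [0,0,-30.5,-249,-275,26,0]
  ]
}}

```text
time: 21.65
position: [0.6364, 0.0136, 0.2553]
tool_rot: [0.234, -3.126, 0.002]
ft_force: [-0.0, 0.2, -1.5]
grip_width: 0.136
```

Call:
{"op": "step_arm", "data": {
  "deltas": [
    [0,0,0,0,0,0,0],
    [0,0,0,0,0,0,0],
    [0,0,0,0,0,0,0],
    [0,0,0,0,0,0,0],
    [0,0,0,0,0,0,0],
    [0,0,0,0,0,0,0],
    [0,0,0,0,0,0,0],
    [0,0,0,0,0,0,0]
  ]
}}

```text
time: 22.65
position: [0.637, 0.0205, 0.2602]
tool_rot: [-0.248, 3.131, 0.0]
ft_force: [-0.3, 0.9, -0.7]
grip_width: 0.13
```

```bash
python3 - <<'E'
from h import *
print(ctrl.get_state()["qd"].round(3))
delta([.637,.02,.26],tool(189))
c,_=shot("wrist","w8");np.savez("w8.npz",**c)
E
```

```text
[ 0.001  0.    -0.001 -0.002 -0.001  0.002 -0.   ]
t 22.65 pos [0.637  0.0205 0.2602] turn [0.02 0.02 0.05] shift [ 0.1 -0.5  0.2] grip 11.281 F [-0.3  0.9 -0.7]
```

View pics/w8.png

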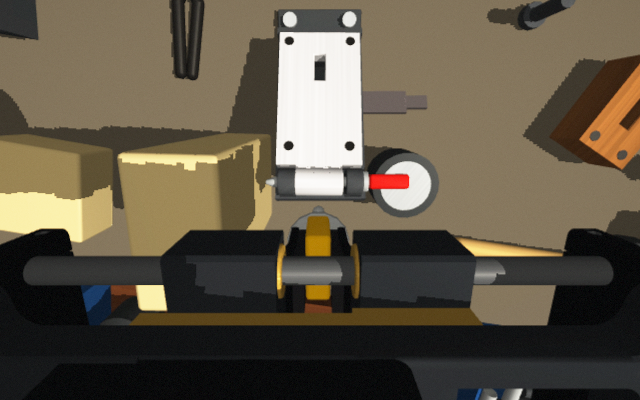

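The wrist picture shows the pin fully in: nose protruding at (270,183), shoulder against the knuckle at (365,182). The slot is at about (320,68). The yellow wing is held in the jaws.

```bash
python3 -c "
from h import *
crop('w8',255,0,130,140,4,'w8c');crop('w8',255,130,165,110,4,'w8d')"
```

```text
(no output)
```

View pics/w8c.png

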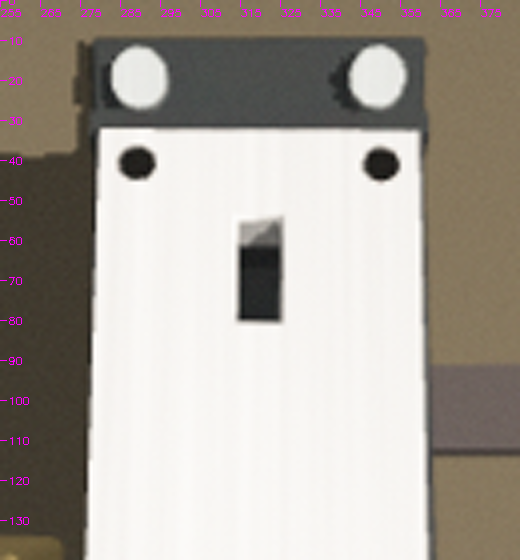

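View pics/w8d.png

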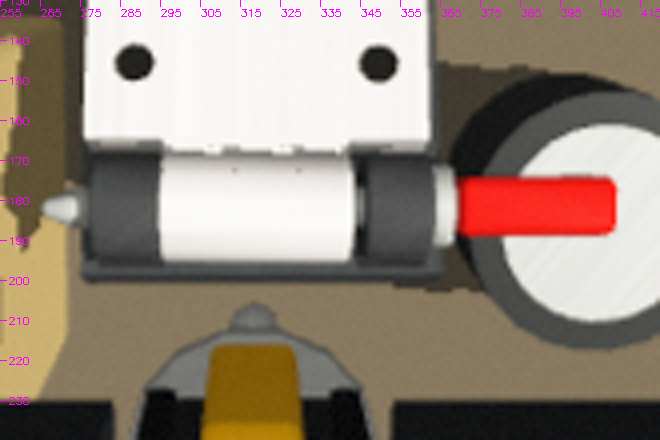

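```bash
cat > m5.py <<'E'
from h import *
np.set_printoptions(precision=4,suppress=True)
def fj(p,l): R,t=jigT(p); return R@(l/1000)+t
c=dict(np.load("w8.npz"))
sl=[(c,(-54.5,-5.75,12),(314.5,54.2)),(c,(-54.5,5.75,12),(325.7,54.2)),(c,(-25.5,-5.75,12),(314.5,80.2)),(c,(-25.5,5.75,12),(325.6,80.2))]
lf=[(c,(-80,-42,12),(279.5,32)),(c,(-80,42,12),(360,32.5)),(c,(64,-42,12),(276.3,165.5)),(c,(64,42,12),(363,165.5))]
jg=[(c,(-82.5,0,-5),(0,0))][:0]
for oo in (sl,lf,sl+lf):
    p,r=fit(fj,oo,[.56,.008,.16]); print(p,np.degrees(p[2]),r.round(1).tolist())
    print("slot",fj(p,np.array([-40,0,12])),"hinge",fj(p,np.array([82,0,14])))
E
python3 m5.py
```

```text
[0.5601 0.0091 0.1558] 8.924153933448636 [[0.1, 0.2], [-0.1, 0.2], [-0.1, -0.2], [0.1, -0.2]]
slot [0.5193 0.0027 0.079 ] hinge [0.6277 0.0197 0.1323]
[0.5605 0.0089 0.1563] 8.95689239274844 [[0.4, 0.7], [-0.4, 0.5], [0.2, -0.7], [-0.2, -0.5]]
slot [0.5197 0.0024 0.079 ] hinge [0.628  0.0195 0.1323]
[0.5603 0.009  0.1551] 8.883970256716763 [[-0.1, 0.3], [-0.2, 0.3], [-0.2, -0.1], [-0.1, -0.0], [0.6, 0.5], [-0.1, 0.3], [0.2, -1.0], [-0.1, -0.7]]
slot [0.5194 0.0026 0.079 ] hinge [0.6278 0.0195 0.1323]
```

```bash
cat >> h.py <<'E'
S=np.array([.5190,.0001,.079])
def slotT(h,dx=0,dy=0,dq=0,yaw=8.93):
    J,_=jigT([0,0,np.radians(yaw)]); n=J[:,2]
    R=np.c_[-J[:,0],J[:,1],-n]; R=R@Rn.from_euler('z',dq,degrees=True).as_matrix()
    P=S+n*(h+.0067)+J[:,0]*dx+J[:,1]*dy
    rv,d=delta(P,R); s=ctrl.get_state(); print("F in jig",(J.T@s["ft_force"]).round(1),"M",(J.T@s["torque"]).round(2))
E
python3 -c "
from h import *
slotT(.12); slotT(.06)"
```

```text
t 22.70 pos [0.637  0.0205 0.2602] turn [  0.04 -24.98   0.12] shift [173.3  -1.5  66.3] grip 11.920 F [ 0.9 -0.3 -1.3]
F in jig [ 0.2 -0.4 -1.6] M [ 0.09 -0.12 -0.04]
t 22.70 pos [0.637  0.0205 0.2602] turn [  0.04 -24.98   0.12] shift [148.   -1.5 120.7] grip 11.920 F [ 0.9 -0.3 -1.3]
F in jig [ 0.2 -0.4 -1.6] M [ 0.09 -0.12 -0.04]
```

Call:
{"op": "step_arm", "data": {
  "deltas": [
    [0,0,0,30,0,0,0],
    [0,0,0,80,0,0,0],
    [0,-8,0,125,-1,10,0],
    [0,-16,0,160,-1,30,0],
    [0,-25,0,173,-1.5,50,0],
    [0,-25,0,173,-1.5,66,0],
    [0,-25,0,173,-1.5,66,0],
    [0,-25,0,173,-1.5,66,0]
  ]
}}

```text
time: 23.7
position: [0.488, -0.0098, 0.181]
tool_rot: [-0.217, 2.719, 0.06]
ft_force: [-6.1, 0.1, 11.3]
grip_width: 0.131
```

```bash
python3 -c "
from h import *
slotT(.12); slotT(.045)
shot('side','s9');crop('s9',270,130,130,110,6,'s9c')"
```

```text
t 23.70 pos [ 0.488  -0.0098  0.181 ] turn [ 0.64 -1.2   0.07] shift [ 14.4   5.3 -20.4] grip 11.411 F [-6.1  0.1 11.3]
F in jig [-0.6  1.1 12.8] M [-0.14  0.02 -0.  ]
t 23.70 pos [ 0.488  -0.0098  0.181 ] turn [ 0.64 -1.2   0.07] shift [12.8  4.4 54.6] grip 11.411 F [-6.1  0.1 11.3]
F in jig [-0.6  1.1 12.8] M [-0.14  0.02 -0.  ]
```

View pics/s9c.png

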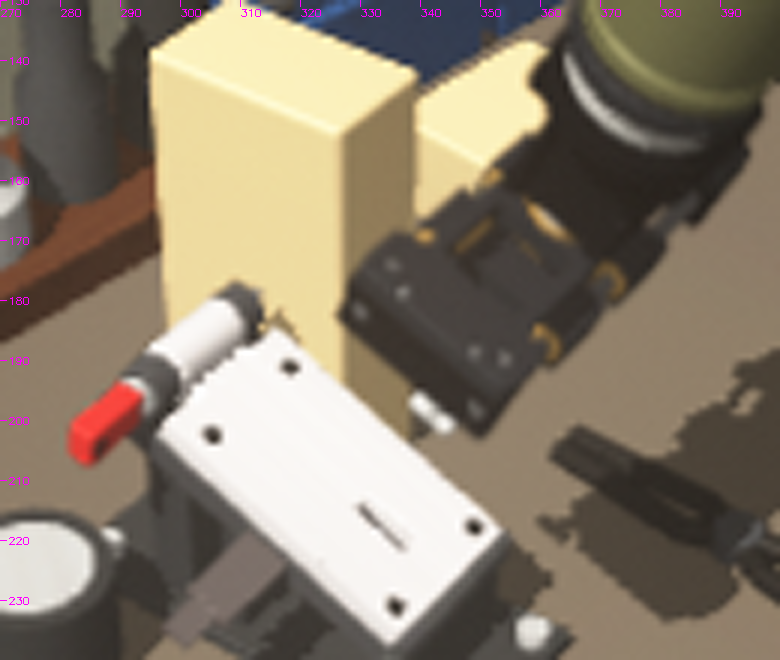

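Call:
{"op": "step_arm", "data": {
  "deltas": [
    [0,0,0,0,0,0,0],
    [0,0,0,0,0,0,0],
    [0,0,0,0,0,0,0],
    [0,0,0,0,0,0,0],
    [0,0,0,0,0,0,0],
    [0,0,0,0,0,0,0],
    [0,0,0,0,0,0,0],
    [0,0,0,0,0,0,0]
  ]
}}

```text
time: 24.75
position: [0.4879, -0.0098, 0.1808]
tool_rot: [-0.218, 2.722, 0.059]
ft_force: [0.1, -0.4, -1.4]
grip_width: 0.133
```

```bash
python3 -c "
from h import *
slotT(.12); slotT(.045)"
```

```text
t 24.75 pos [ 0.4879 -0.0098  0.1808] turn [ 0.62 -1.37  0.08] shift [ 14.3   5.2 -20.4] grip 11.548 F [ 0.1 -0.4 -1.4]
F in jig [-0.6 -0.4 -1.3] M [ 0.08  0.4  -0.05]
t 24.75 pos [ 0.4879 -0.0098  0.1808] turn [ 0.62 -1.37  0.08] shift [12.5  4.4 54.6] grip 11.548 F [ 0.1 -0.4 -1.4]
F in jig [-0.6 -0.4 -1.3] M [ 0.08  0.4  -0.05]
```

```bash
python3 -c "
from h import *
print(ctrl.get_state()['joint_positions'].round(3))"
```

```text
[ 0.014 -0.3    0.013  2.224 -0.11   0.815  1.817]
```

Call:
{"op": "step_arm", "data": {
  "deltas": [
    [0.1,-0.3,0,3,1,10,0],
    [0.3,-0.7,0,6,2,20,0],
    [0.5,-1.1,0,9,3,30,0],
    [0.6,-1.4,0.1,13,4.6,40,0],
    [0.6,-1.4,0.1,13,4.6,40,0],
    [0.6,-1.4,0.1,13,4.6,40,0],
    [0.6,-1.4,0.1,13,4.6,40,0],
    [0.6,-1.4,0.1,13,4.6,40,0]
  ]
}}

```text
time: 25.75
position: [0.4915, -0.0044, 0.1395]
tool_rot: [-0.21, 2.697, 0.047]
ft_force: [-0.4, -0.3, -0.9]
grip_width: 0.13
```

```bash
python3 -c "
from h import *
slotT(.06); slotT(.045);print(ctrl.get_state()['joint_positions'].round(3))"
```

```text
t 25.75 pos [ 0.4915 -0.0044  0.1395] turn [-0.    0.08 -0.03] shift [ 0.3  0.2 -0.1] grip 11.324 F [-0.4 -0.3 -0.9]
F in jig [-0.8 -0.2 -0.6] M [ 0.1   0.46 -0.01]
t 25.75 pos [ 0.4915 -0.0044  0.1395] turn [-0.    0.08 -0.03] shift [ 0.3  0.2 14.9] grip 11.324 F [-0.4 -0.3 -0.9]
F in jig [-0.8 -0.2 -0.6] M [ 0.1   0.46 -0.01]
[ 8.000e-03 -2.650e-01 -2.000e-03  2.295e+00 -1.100e-01  6.820e-01
  1.803e+00]
```

Call:
{"op": "step_arm", "data": {
  "deltas": [
    [0,0,0,0,0,5,0],
    [0,0,0,0,0,12,0],
    [0,0,0,0.3,0.2,19,0],
    [0,0,0,0.3,0.2,22,0],
    [0,0,0,0.3,0.2,22,0],
    [0,0,0,0.3,0.2,22,0],
    [0,0,0,0.3,0.2,22,0],
    [0,0,0,0.3,0.2,22,0]
  ]
}}

```text
time: 26.75
position: [0.5002, -0.0027, 0.1192]
tool_rot: [-0.21, 2.697, 0.047]
ft_force: [-0.2, -0.1, -1.8]
grip_width: 0.137
```

```bash
python3 -c "
from h import *
slotT(.038);shot('side','s10');crop('s10',290,170,100,80,8,'s10c');shot('top','t10');crop('t10',270,150,110,100,6,'t10c')
J,_=jigT([0,0,np.radians(8.93)])
for l in [(-12,0,-34.5+38),(12,0,-34.5+38),(0,0,38)]: print(proj(CAL['side'],S+J@(np.array(l)/1000)))
for l in [(-14.5,0,0),(14.5,0,0)]: print('slot',proj(CAL['side'],S+J@(np.array(l)/1000)))
"
```

```text
t 26.75 pos [ 0.5002 -0.0027  0.1192] turn [ 0.01  0.05 -0.02] shift [-0.3 -0.1 -0.2] grip 11.952 F [-0.2 -0.1 -1.8]
F in jig [-0.9 -0.1 -1.5] M [0.09 0.46 0.01]
[[338.04482042 218.0251843 ]]
[[331.57680315 212.2186926 ]]
[[339.3769776  208.78581105]]
slot [[338.25900244 219.2485902 ]]
slot [[330.46480009 212.24819744]]
```

View pics/s10c.png

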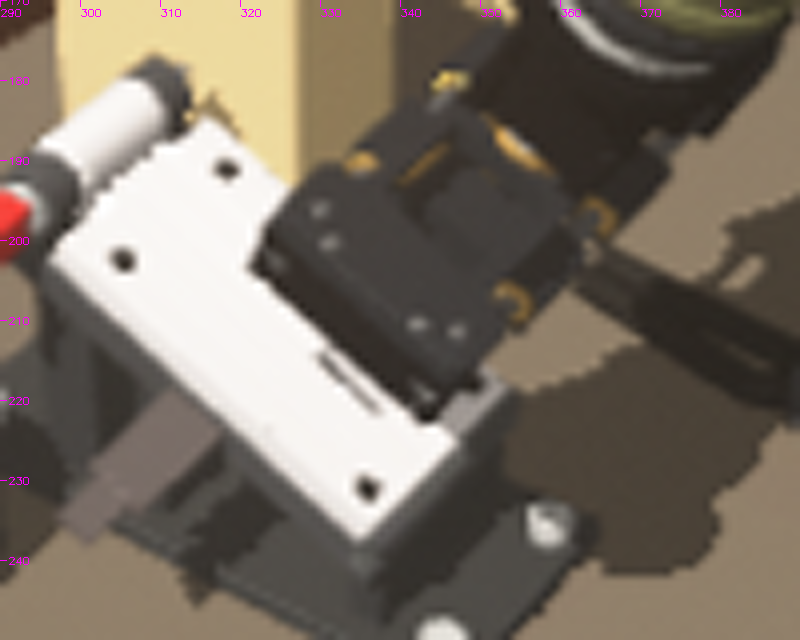

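View pics/t10c.png

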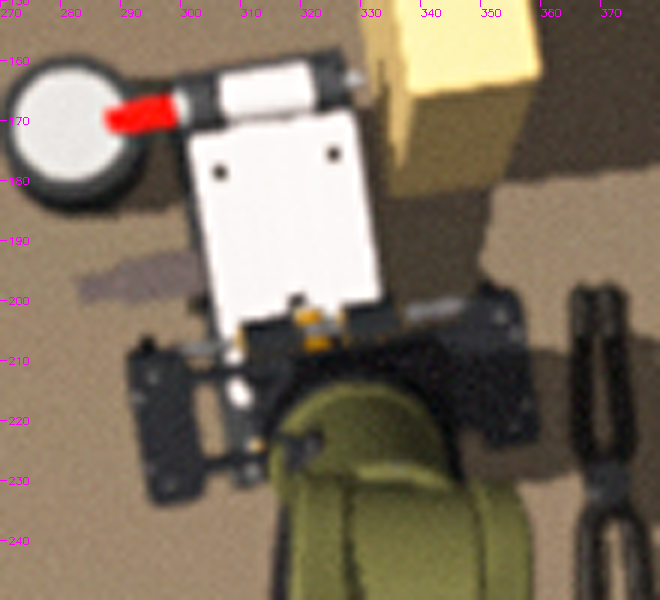

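Call:
{"op": "step_arm", "data": {
  "deltas": [
    [0,0,0,-0.3,0,2,0],
    [0,0,0,-0.3,0,4,0],
    [0,0,0,-0.3,0,6,0],
    [0,0,0,-0.3,0,8,0],
    [0,0,0,-0.3,0,10,0],
    [0,0,0,-0.3,0,10,0],
    [0,0,0,-0.3,0,10,0],
    [0,0,0,-0.3,0,10,0]
  ]
}}

```text
time: 27.85
position: [0.5044, -0.002, 0.1098]
tool_rot: [-0.21, 2.698, 0.047]
ft_force: [1.1, 1.9, -1.3]
grip_width: 0.133
```

```bash
python3 -c "
from h import *
slotT(.028)"
```

```text
t 27.85 pos [ 0.5044 -0.002   0.1098] turn [ 0.01  0.01 -0.03] shift [-0.4 -0.2 -0.5] grip 11.549 F [ 1.1  1.9 -1.3]
F in jig [ 0.8  1.7 -1.7] M [0.66 0.36 0.03]
```

Call:
{"op": "step_arm", "data": {
  "deltas": [
    [0,0,0,0,0.7,2,0],
    [0,0,0,0,1,4,0],
    [0,0,0,0,1,7,0],
    [0,0,0,0,1,10,0],
    [0,0,0,0,1,13,0],
    [0,0,0,0,1,15,0],
    [0,0,0,0,1,15,0],
    [0,0,0,0,1,15,0]
  ]
}}

```text
time: 28.85
position: [0.5107, -0.0001, 0.0965]
tool_rot: [-0.21, 2.697, 0.047]
ft_force: [0.4, 0.4, -0.2]
grip_width: 0.135
```

```bash
python3 -c "
from h import *
slotT(.013)"
```

```text
t 28.85 pos [ 5.107e-01 -1.000e-04  9.650e-02] turn [ 0.01  0.04 -0.03] shift [-0.1 -1.1 -0.4] grip 11.743 F [ 0.4  0.4 -0.2]
F in jig [ 0.3  0.3 -0.3] M [0.04 0.43 0.02]
```

Free fall-in with no resistance; lower to the flange, slightly past for a firm seat.

Call:
{"op": "step_arm", "data": {
  "deltas": [
    [0,0,0,0,0,3,0],
    [0,0,0,0,0,6,0],
    [0,0,0,0,0,9,0],
    [0,0,0,0,0,11,0],
    [0,0,0,0,0,13,0],
    [0,0,0,0,0,15,0],
    [0,0,0,0,0,16,0],
    [0,0,0,0,0,16,0]
  ]
}}

```text
time: 29.85
position: [0.5161, 0.0009, 0.0845]
tool_rot: [-0.21, 2.7, 0.048]
ft_force: [-33.7, -1.7, 38.5]
grip_width: 0.133
```

```bash
python3 -c "
from h import *
slotT(.0)"
```

```text
t 29.85 pos [0.5161 0.0009 0.0845] turn [ 0.06 -0.09 -0.04] shift [-0.1 -1.2 -0.5] grip 11.574 F [-33.7  -1.7  38.5]
F in jig [-14.2   3.6  49.1] M [ 0.68  3.44 -0.04]
```

Call:
{"op": "step_arm", "data": {
  "deltas": [
    [0,0,0,0,0,-1,0],
    [0,0,0,0,0,-2,0],
    [0,0,0,0,0,-2.3,0],
    [0,0,0,0,0,-2.3,0],
    [0,0,0,0,0,-2.3,0],
    [0,0,0,0,0,-2.3,0],
    [0,0,0,0,0,-2.3,0],
    [0,0,0,0,0,-2.3,0]
  ]
}}

```text
time: 30.85
position: [0.516, 0.0008, 0.0846]
tool_rot: [-0.21, 2.698, 0.047]
ft_force: [-9.8, -0.8, 8.6]
grip_width: 0.132
```

```bash
python3 -c "
from h import *
slotT(.0)
shot('side','s11');crop('s11',290,170,100,80,8,'s11c')"
```

```text
t 30.85 pos [0.516  0.0008 0.0846] turn [ 0.02 -0.   -0.03] shift [-0.2 -1.2 -0.4] grip 11.500 F [-9.8 -0.8  8.6]
F in jig [-5.2  0.7 12. ] M [ 0.24  1.27 -0.02]
```

View pics/s11c.png

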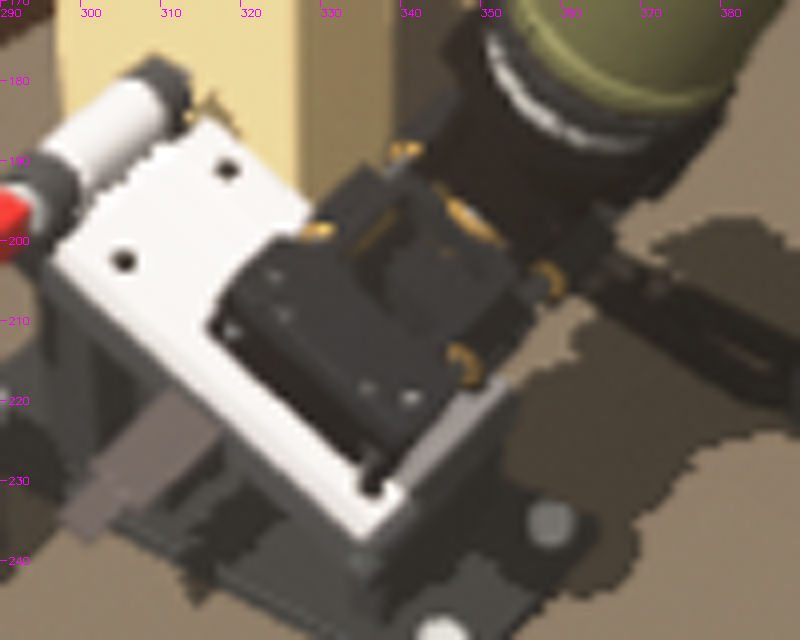

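Call:
{"op": "step_arm", "data": {
  "deltas": [
    [0,0,0,0,0,-0.5,0],
    [0,0,10,0,0,-0.5,0],
    [0,0,20,0,0,-0.5,0],
    [0,0,30,0,0,-0.5,0],
    [0,0,40,0,0,-0.5,0],
    [0,0,50,0,0,-0.5,0],
    [0,0,60,0,0,-0.5,0],
    [0,0,60,0,0,-0.5,0]
  ]
}}

```text
time: 31.9
position: [0.5167, 0.0004, 0.085]
tool_rot: [1.188, 2.49, 0.347]
ft_force: [-2.4, -1.3, 3.3]
grip_width: 0.132
```

```bash
python3 -c "
from h import *
slotT(.0,dq=60);slotT(.0,dq=90);print(ctrl.get_state()['joint_positions'].round(3))"
```

```text
t 31.90 pos [5.167e-01 4.000e-04 8.500e-02] turn [0.07 0.07 0.05] shift [-0.4 -0.8 -0.3] grip 11.458 F [-2.4 -1.3  3.3]
F in jig [-0.9 -0.9  4.1] M [-0.17  0.58 -0.04]
t 31.90 pos [5.167e-01 4.000e-04 8.500e-02] turn [ 0.09  0.05 30.05] shift [-0.4 -0.8 -0.3] grip 11.458 F [-2.4 -1.3  3.3]
F in jig [-0.9 -0.9  4.1] M [-0.17  0.58 -0.04]
[ 0.109 -0.12  -0.111  2.303 -0.153  0.529  0.791]
```

Call:
{"op": "step_arm", "data": {
  "deltas": [
    [0,0,10,0,0,0,0],
    [0,0,20,0,0,0,0],
    [0,0,30,0,0,0,0],
    [0,0,30,0,0,0,0],
    [0,0,30,0,0,0,0],
    [0,0,30,0,0,0,0],
    [0,0,30,0,0,0,0],
    [0,0,30,0,0,0,0]
  ]
}}

```text
time: 32.9
position: [0.5163, 0.0006, 0.0848]
tool_rot: [1.827, 2.146, 0.475]
ft_force: [-4.4, -2.4, 5.7]
grip_width: 0.129
```

```bash
python3 -c "
from h import *
slotT(.0,dq=90);slotT(.08,dq=90)"
```

```text
t 32.90 pos [0.5163 0.0006 0.0848] turn [0.06 0.01 0.24] shift [-0.9 -0.1 -0.4] grip 11.226 F [-4.4 -2.4  5.7]
F in jig [-1.8 -1.7  7.2] M [-0.32  0.85 -0.03]
t 32.90 pos [0.5163 0.0006 0.0848] turn [0.06 0.01 0.24] shift [ -0.9  -0.1 -80.4] grip 11.226 F [-4.4 -2.4  5.7]
F in jig [-1.8 -1.7  7.2] M [-0.32  0.85 -0.03]
```

Call:
{"op": "step_arm", "data": {
  "deltas": [
    [0,0,0,0,0,0,20],
    [0,0,0,0,0,0,35],
    [0,0,0,0,0,0,40],
    [0,0,0,0,0,0,40],
    [0,0,0,0,0,-10,40],
    [0,0,0,0,0,-25,40],
    [0,0,0,0,0,-45,40],
    [0,0,0,0,0,-60,40]
  ]
}}

```text
time: 33.9
position: [0.4909, -0.0032, 0.1403]
tool_rot: [1.832, 2.141, 0.477]
ft_force: [0.4, -0.4, -0.4]
grip_width: 0.46
```

```bash
python3 -c "
from h import *
delta([.49,-.1,.3],tool(98)); delta([.50,-.08,.30],tool(98)@Rn.from_euler('x',-0,degrees=True).as_matrix())"
```

```text
t 33.90 pos [ 0.4909 -0.0032  0.1403] turn [25.11 -0.2   0.9 ] shift [ -95.4   53.4 -151.4] grip 40.063 F [ 0.4 -0.4 -0.4]
t 33.90 pos [ 0.4909 -0.0032  0.1403] turn [25.11 -0.2   0.9 ] shift [ -77.2   65.1 -145.9] grip 40.063 F [ 0.4 -0.4 -0.4]
```

```bash
python3 -c "
from h import *
delta([.50,-.003,.30],tool(98)); delta([.52,-.09,.34],tool(98))"
```

```text
t 33.90 pos [ 0.4909 -0.0032  0.1403] turn [25.11 -0.2   0.9 ] shift [  -1.2   75.9 -140.8] grip 40.063 F [ 0.4 -0.4 -0.4]
t 33.90 pos [ 0.4909 -0.0032  0.1403] turn [25.11 -0.2   0.9 ] shift [ -90.2   98.6 -174.4] grip 40.063 F [ 0.4 -0.4 -0.4]
```

Call:
{"op": "step_arm", "data": {
  "deltas": [
    [0,0,0,0,20,-35,40],
    [5,0,0,0,40,-75,40],
    [12,0,0,-1,60,-110,40],
    [20,0,0,-1,76,-140,40],
    [25,0,0,-30,86,-155,40],
    [25,0,0.5,-65,95,-168,40],
    [25,0,0.9,-90,98,-174,40],
    [25,0,0.9,-90,98,-174,40]
  ]
}}

```text
time: 34.9
position: [0.52, -0.0922, 0.3387]
tool_rot: [-2.065, -2.366, -0.005]
ft_force: [0.4, 0.2, -0.2]
grip_width: 0.46
```

```bash
python3 -c "
from h import *
delta([.52,-.09,.34],tool(98))
c,_=shot('wrist','w12');np.savez('w12.npz',**c);shot('side','s12');crop('s12',270,160,110,100,7,'s12c')"
```

```text
t 34.90 pos [ 0.52   -0.0922  0.3387] turn [ 0.08 -0.17 -0.21] shift [ 2.2  0.3 -1.3] grip 39.977 F [ 0.4  0.2 -0.2]
```

View pics/w12.png

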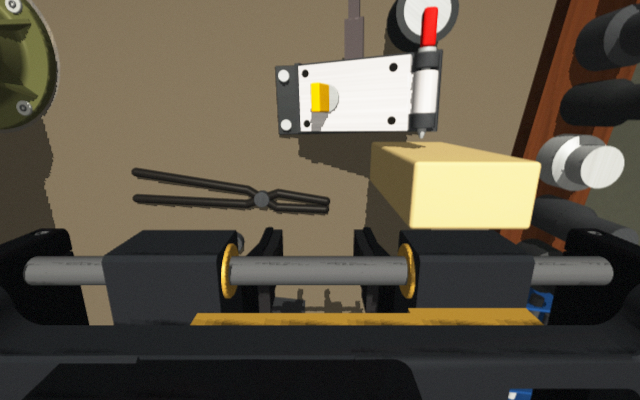

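View pics/s12c.png

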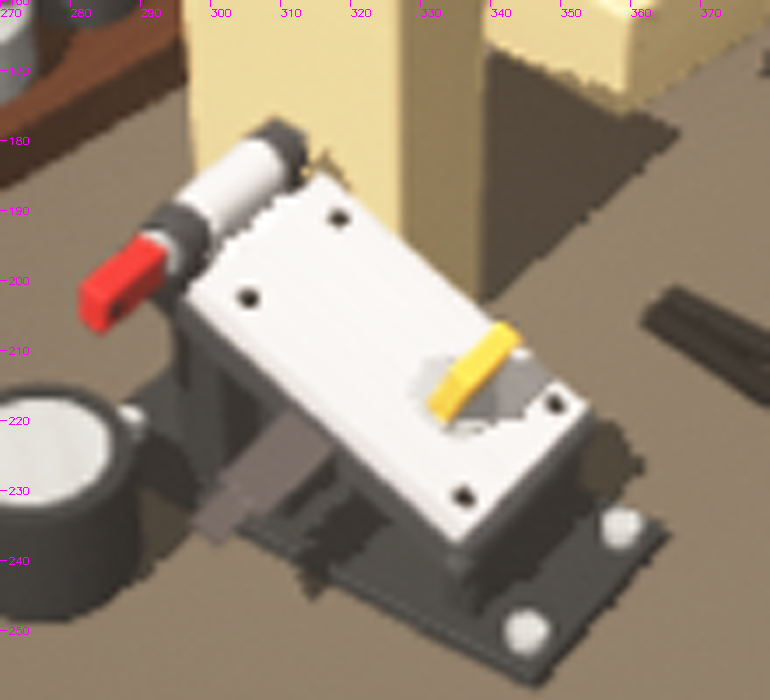

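Both parts look right. The wing lies across the slot with the flange flat, and the pin shoulder is against the knuckle. A last numeric check before handing in.

```bash
python3 -c "
from h import *
crop('w12',270,0,180,140,4,'w12c')"
```

```text
(no output)
```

View pics/w12c.png

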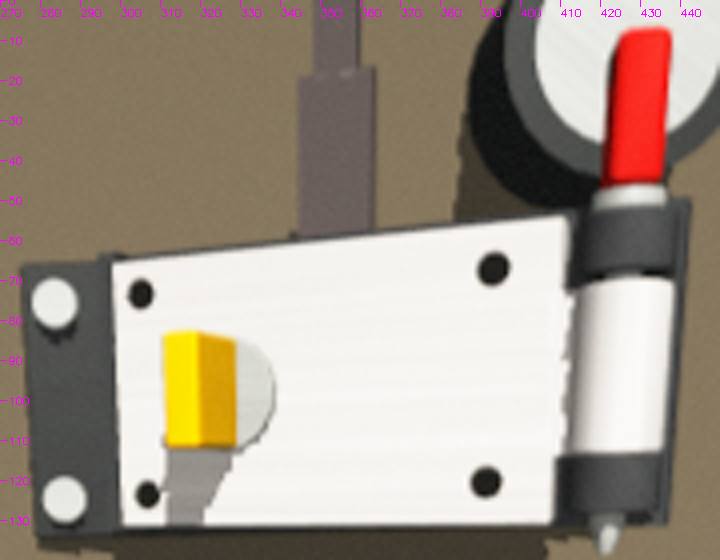

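```bash
python3 - <<'E'
from h import *
np.set_printoptions(precision=4,suppress=True)
def fj(p,l): R,t=jigT(p); return R@(l/1000)+t
c=dict(np.load("w12.npz"))
o=[(c,(-80,42,12),(298.2,65.8)),(c,(-80,-42,12),(300.5,130.8)),(c,(64,42,12),(411.8,53.8)),(c,(64,-42,12),(408.5,130.8))]
p,r=fit(fj,o,[.56,.008,.16]); print(p,r.round(1).tolist())
fb=lambda q,l: fj(p,np.array([-40+q[0],q[1],12])+Rn.from_euler('z',q[2]).apply(l))
w=[(c,(-17,6,36),(310.8,111.2)),(c,(17,6,36),(310.8,83.2)),(c,(-17,-6,36),(319.8,111.5)),(c,(17,-6,36),(319.8,83.2))]
q,r=fit(fb,w,[0,0,1.57]); print("bolt vs slot mm, angle",q[:2],np.degrees(q[2]),r.round(1).tolist())
print("flange edge pred",proj(c,fj(p,np.array([-22+q[0],q[1],14]))),"obs 338.8")
for l in [(82,-52,14),(82,83,14)]: print("pin",l,proj(c,fj(p,np.array(l))))
s=ctrl.get_state();print(s["time"],s["qd"].round(4))
E
```

```text
[0.5607 0.0081 0.1613] [[0.5, -0.1], [0.7, 0.1], [-0.3, 0.2], [-0.7, -0.4]]
bolt vs slot mm, angle [-0.0636 -1.2053] 88.22621165624068 [[-0.0, 1.0], [-0.1, -0.6], [-0.1, 0.7], [0.1, -1.0]]
flange edge pred [[339.5346  97.9675]] obs 338.8
pin (82, -52, 14) [[422.8078 139.1463]]
pin (82, 83, 14) [[430.7476   9.9223]]
35.0 [-0.0128 -0.0041 -0.0177  0.0106 -0.0001  0.0002  0.0022]
```

```bash
python3 -c "
from bench import ctrl
print(ctrl.close_job())"
```

```text
the job is handed in; nothing more can be done
None
```

I pushed the red-handled pin through the knuckles from the free left (+y) end until its shoulder stopped (about 12 N). I then lowered the yellow T-bolt through both plates until its flange seated, turned it a quarter turn, let go and backed clear. The job was handed in at about 35 s of the 72 s allowed; it reports no verdict.

**Last checks**
- **Pin:** the nose was seen at pixel (421.8, 138.3) against (422.8, 139.1) expected for a pin that is home. The shoulder is visibly against the knuckle.
- **T-bolt:** it sits about 1.2 mm from the slot centre and is turned 88° from the slot's length. The flange edge is within 1 px of where a seated flange should be.
- **Upper plate:** its corners fit the seated position within 1 px.
- **Bystanders and robot:** I saw no bystander moved in the last pictures, though not every one was in view and I did not measure them. The robot was clear of everything.

**Disagreements and surprises**
- **Cameras:** the wrist camera read about 2.5 mm off sideways against the fingers, and the side camera about 5 mm off on the jig. I corrected for the wrist error, and both parts went in with only light side forces (under 4 N).
- **Seating force:** seating the flange pressed at about 49 N for part of a second before I eased off. That went through the held bolt, not the gripper's body.
- **Arm reach:** one hover pose above the slot was out of the arm's reach. I descended from the nearest reachable pose instead, with no effect on the result.

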